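# Tip the pail of cork blocks into the sorting tray

### The arm

A 6-joint arm with a two-finger parallel gripper is mounted at the origin on a cart in front of the work surface, level with it; the furniture and walls round the work are solid. World frame = base frame: x ahead of the robot, y to its left, z up, the work surface at z = 0. Lengths are in mm, angles in rad, forces in N, time in s.
With the tool pointing down it reaches from about 350 to 775 mm from the base axis. Payload 7.3 kg.
Tool frame: the origin (TCP) lies on the centre line of the jaws, within the pads' length; the fingertips stand 22 mm ahead of it and the grasp point (between the pads) lies 3 mm ahead of it; z points along the fingers, y is the direction in which the jaws open and shut (so a half turn about z gives the same grasp; the last joint's range is limited). The gripper opens to 92 mm and grips with 3 to 60 N. Pads are 19 mm wide; open, the fingers measure 130 mm over their backs; the gripper's body (75 mm by 190 mm) begins 47 mm behind the grasp point.
Start: joints at [-1.267, 0.342, 1.524, -0, 1.275, -0.146], TCP at [228.287, -472.791, 215.241] pointing down, gripper open.
Joint ranges: [-2.53, 2.53], [-0.77, 2.02], [0.04, 2.7], [-1, 4.14], [0.28, 2.66], [-3.11, 3.11]. Speed limits (rad/s): [2.57, 2.57, 3.14, 3.14, 3.14, 3.14].

### API

Orientations are given as [roll, pitch, yaw] about the fixed x, y, z axes, in that order (R = Rz(yaw) Ry(pitch) Rx(roll)).
In Python, from plant import bot gives the robot as it stands.
- The arm moves only by the tool play_rows, never from a script. Its argument "moves" is one flat list of numbers, 5 for each row, row after row: the closure in counts, from 0 (fully open) to 255 (shut), then the shift along the tool's x, y, z in mm, then the turn about the tool's z in degrees. A call has 1 to 8 rows; each row is the pose to reach, as a shift and turn from the pose commanded when the call began, along the tool's axes at that moment; what a row does not reach only later rows make up. A row lasts 1/12 s, in which the tool goes at most 41.7 mm and 7.16 degrees, less where a joint would pass 70% of its speed; a pose out of reach is approached as far as the arm can. A call with a gripper value outside its range is refused whole. The fingers move at their own pace and stop on an object; the grip force is fixed at half the most. Time passes only in rows, so rows that repeat a pose let the fingers close. It gives the time, the measured TCP pose, the force and the opening at its end, in the units of the state.
- bot.get_obs(): the state, without advancing time (a new reading comes with each control period).
- bot.capture(name): name is "side" or "top"; returns a dict with "color" (384x512x3 uint8, red, green, blue), "fx", "fy", "cx", "cy" (pixels), "k1" (the pictures are not rectified: a ray, as slopes to the right and down, at radius r is drawn at 1 + k1 r^2 times it, then the intrinsics apply), "world_to_cam" (4x4, takes a point from world to camera coordinates). Camera axes: x right, y down, z forward; pixel columns grow to the right and rows downward; lengths in mm; the calibration is good to about 2 mm. A picture is of the moment at which its call begins. There is no depth.
- bot.close_job(): hands the job in, once; it reports no verdict.
The state is a dict: "time": time; "joint_positions": joint angles; "dq": joint speeds; "tau": joint torques, N m; "tool_pos": TCP position; "tcp_rot": TCP orientation; "contact_force": force on the tool from outside, world axes, zero at the start; "moment": the same for the moment, N m; "grip_width": finger opening in mm.
Only numpy, scipy, OpenCV 4.12 (cv2) and the standard library are available. Lean on these libraries where they do the work, as an engineer would, in place of code of your own. Each camera call takes 0.05 s, during which the arm holds its last target.

### The job

Carry the blue pail by its bail and stand it upright in the middle of the wooden ledge, square to the kerb with its flared pouring side toward the tray, and let go with the three cork blocks still in it. Then take it by the black grip at its foot and tip it forward so that all the blocks end up in the tray. Finally put the empty pail down on the bare table, clear of the tray, any way up, and leave the jar, the paint tube and the putty rubber alone.

Things in the scene. Friction and masses are not known exactly. Their poses are not given: they have to be found in the camera images.
- tray: Fixed wooden sorting tray with a tipping ledge. Origin on the table under the ledge; x = pouring direction, ledge to tray; z up. Ledge: solid, x -80 to +52 mm, 200 mm wide, top 90 mm above the table; along its tray-side edge (x 52 to 60) a kerb 5 mm higher. Beyond it the open tray: outside x 60 to 318 mm, 246 mm wide in y, walls 40 mm high, 6 to 8 mm thick.
- ledge_top (a point): Middle of the ledge's flat top, 90 mm above the table, axes as the tray's; the flat is 132 mm in x (from 66 mm behind to the kerb 66 mm ahead) and 200 mm in y.
- tray_in (a point): Middle of the tray's inner floor, 6 mm above the table, axes as the tray's; the inside is 244 mm in x and 230 mm in y.
- pail: Blue steel rectangular pail, open top, about 0.37 kg. Origin under the middle of its flat foot; +x is its pouring side, z up. Foot 90 mm in x, 130 mm in y. Back wall (x = -45) and sides straight; front wall flares from x = +45 at the foot to +97 at the rim. Rim 90 mm high, walls 3 mm, floor 4 mm. Holds three loose cork blocks at the start.
- pail_foot (a point): The pail's origin: middle of the underside of its foot, axes as the pail's.
- bail_grip (a point): Middle of the round wooden sleeve on the pail's wire bail, 18 mm in diameter, 64 mm long, along its own y (the pail's y). With the bail upright it stands 160 mm above the pail's underside and 3 mm ahead of its middle. The wires go down to the side walls at y = +-72 mm.
- bail (a joint): Angle of the bail about the pail's y axis, its hinge 80 mm above the foot and 3 mm ahead of the middle: 0 upright, positive leaning to the pouring side, stops at +-0.6 rad. Slight friction (0.02 N m), so it stays where it is left and a pail lifted with the bail leaning may hang up to 10 degrees askew; the grip sleeve is 80 mm from the hinge.
- foot_grip: Black foot grip fixed to the pail's bottom rim at the back: a crossbar on a 12 mm stem. The pose given here is the pail's (same origin and axes).
- foot_grip_mid (a point): Middle of the black crossbar: 16 mm above the pail's underside, 100 mm behind its middle (x = -100), 55 mm off the back wall; along the pail's y, 42 mm long over round ends, 18 mm thick. Gripped across its ends the pail turns freely in the fingers: lifted so, it swings forward and hangs some 105 degrees from upright, lip 0.2 m below the bar. On the ledge it overhangs free space behind.
- block_1_mid (a point): Middle of a brown cork sanding block, 40 x 70 x 24 mm (x, y, z), 40 g; lies loose in the pail at the start.
- block_1: The same cork block; origin at the middle of its 40 x 70 mm underside.
- block_2_mid (a point): Middle of a brown cork sanding block, 40 x 70 x 24 mm (x, y, z), 40 g; lies loose in the pail at the start.
- block_2: The same cork block; origin at the middle of its 40 x 70 mm underside.
- block_3_mid (a point): Middle of a brown cork sanding block, 40 x 70 x 24 mm (x, y, z), 40 g; lies loose in the pail at the start.
- block_3: The same cork block; origin at the middle of its 40 x 70 mm underside.
- jar_gold: Closed glass jar with a gold lid, 91 mm across, 124 mm high, bystander; origin under its middle.
- tube_t10: Small paint tube lying flat, 46 x 150 x 28 mm, bystander; origin under its middle.
- putty_rubber: Grey putty rubber, 26 x 42 x 12 mm, bystander; origin under its middle.
Things that resemble listed ones, but are neither listed nor needed, are in the scene too. What is shaped like the block_2 but red is not meant.

How it is judged:
By the outcome, as a careful person would: the job done as asked, in the order asked, and still so for the second after the job is handed in, with the robot touching nothing.
It also fails if it takes over 70 s, if anything falls off the work surface, if the arm or the gripper's body presses on something with over 40 N, if the wrist force passes 120 N, or if a joint passes its speed limit or range.

## Working session

There is one attempt and no reset: what is moved stays moved. The work goes in short steps, Python scripts to look and compute and a tool call to move; the robot and the scene stay as the last step left them, time stands still between calls to the robot, and variables do not carry over. Pictures are saved under pics/ and viewed, and the job is handed in when it is done.

Besides the shell and the picture viewer there is one more tool, called after ">>>" by a JSON object that holds its "api" and its "payload". play_rows: Moves the arm, as the interface text tells. Its arguments: {"type":"object","properties":{"moves":{"type":"array","items":{"type":"number"}}},"required":["moves"]}

```bash
ls -la; mkdir -p pics; cat > h.py <<'E'
import numpy as np, cv2, json
from plant import bot
def cap(n, save):
    d=bot.capture(n); cv2.imwrite('pics/'+save, d['color'][:,:,::-1]); return d
E
python3 - <<'E'
from h import *
o=bot.get_obs()
for k,v in o.items(): print(k,np.round(v,3))
for n in('side','top'):
    d=cap(n,n+'0.png'); print(n,d['fx'],d['fy'],d['cx'],d['cy'],d['k1']); print(np.round(d['world_to_cam'],4).tolist())
E
```

```text
total 12
drwxr-xr-x  3 agent agent 4096 Dec  6 06:56 .
drwxr-xr-x 23 root  root  4096 Dec  6 06:56 ..
drwxr-xr-x  2 agent agent 4096 Dec  6 06:56 pics
time 0.0
joint_positions [-1.267  0.343  1.525 -0.     1.275 -0.146]
dq [-0.    -0.001  0.001  0.001  0.     0.   ]
tau [-3.0000e-03 -4.3124e+01 -2.4423e+01  7.2000e-02  5.6000e-02 -0.0000e+00]
tool_pos [ 228.132 -472.373  214.54 ]
tcp_rot [-3.14 -0.    0.45]
contact_force [ 0.68  -0.038 -0.201]
moment [-0.021  0.034 -0.019]
grip_width 91.834
side 392.4990588087509 392.4990588087509 250.4025211624602 188.14501823372603 -0.047968986255475916
[[0.9998, -0.0136, 0.012, -512.7626], [0.0061, -0.3756, -0.9268, 89.14], [0.0171, 0.9267, -0.3754, 1157.6942], [0.0, 0.0, 0.0, 1.0]]
top 417.8490934535549 417.8490934535549 259.49029512623343 191.14492481191724 0.032313797754299496
[[0.012, -0.9998, 0.0177, -67.9226], [-0.9825, -0.0151, -0.1858, 534.7253], [0.186, -0.0152, -0.9824, 1017.2715], [0.0, 0.0, 0.0, 1.0]]
```

View pics/side0.png

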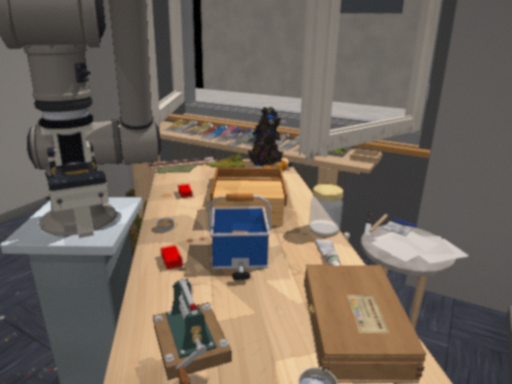

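View pics/top0.png

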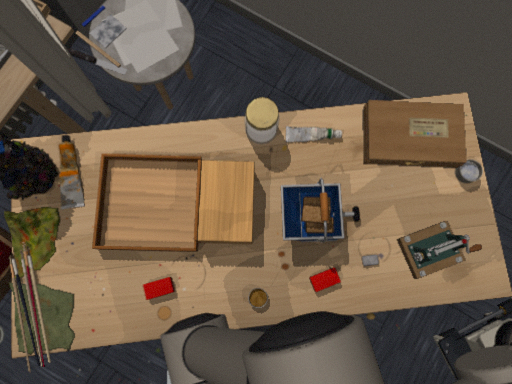

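```bash
cat >> h.py <<'E'
def K(d): return np.array([[d['fx'],0,d['cx']],[0,d['fy'],d['cy']],[0,0,1]])
def ray(d,uv):
    uv=np.asarray(uv,float).reshape(-1,1,2)
    s=cv2.undistortPoints(uv,K(d),np.array([d['k1'],0,0,0.])).reshape(-1,2)
    T=np.asarray(d['world_to_cam']);R=T[:3,:3];c=-R.T@T[:3,3]
    return c,(np.c_[s,np.ones(len(s))]@R)
def plane(d,uv,z):
    c,v=ray(d,uv); return c+v*((z-c[2])/v[:,2])[:,None]
def proj(d,P):
    T=np.asarray(d['world_to_cam']); r,_=cv2.Rodrigues(T[:3,:3])
    return cv2.projectPoints(np.asarray(P,float).reshape(-1,1,3),r,T[:3,3],K(d),np.array([d['k1'],0,0,0.]))[0].reshape(-1,2)
def tri(d1,u1,d2,u2):
    c1,v1=ray(d1,u1);c2,v2=ray(d2,u2);v1=v1[0]/np.linalg.norm(v1[0]);v2=v2[0]/np.linalg.norm(v2[0])
    A=np.c_[v1,-v2];t=np.linalg.lstsq(A,c2-c1,rcond=None)[0]
    p,q=c1+t[0]*v1,c2+t[1]*v2; return (p+q)/2,np.linalg.norm(p-q)
def crop(img,x0,y0,x1,y1,s,save):
    c=cv2.resize(img[y0:y1,x0:x1,::-1],None,fx=s,fy=s,interpolation=cv2.INTER_CUBIC); cv2.imwrite('pics/'+save,c)
E
python3 - <<'E'
from h import *
t=bot.capture('top');s=bot.capture('side')
import pickle; pickle.dump((t,s),open('v0.pkl','wb'))
crop(t['color'],270,170,370,255,7,'pail_t.png')
crop(s['color'],195,160,300,290,4.5,'pail_s.png')
crop(t['color'],85,145,265,260,4.4,'tray_t.png')
E
```

```text
(no output)
```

View pics/pail_t.png

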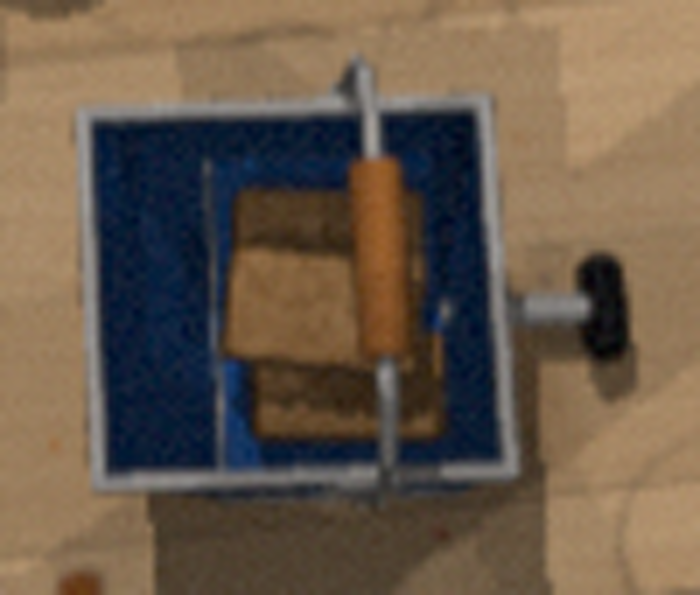

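View pics/pail_s.png

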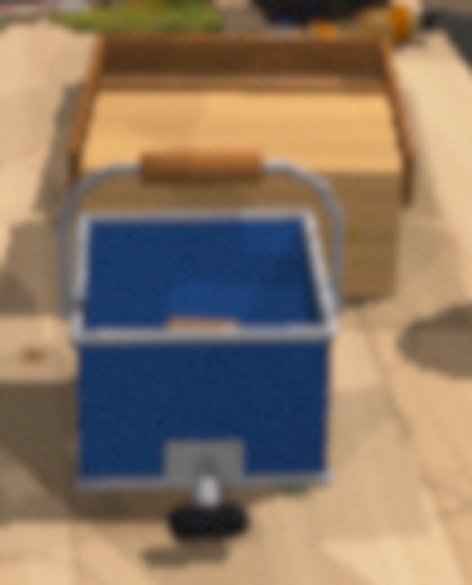

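View pics/tray_t.png

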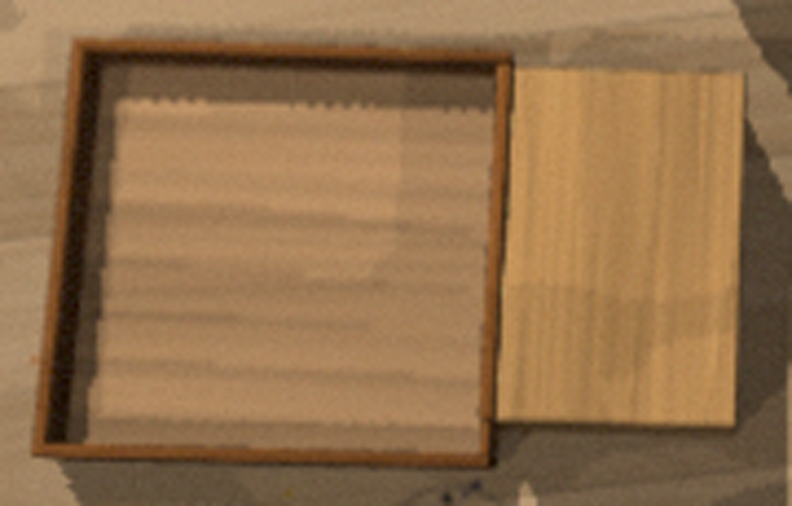

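```bash
cat > m0.py <<'E'
from h import *
import pickle
t,s=pickle.load(open('v0.pkl','rb'))
def pc(pts,x0,y0,k): # crop px -> image px (cv2.resize centre convention)
    return (np.asarray(pts,float)+.5)/k-.5+[x0,y0]
def show(n,P): print(n,np.round(P,1).tolist())
rim=plane(t,pc([(78,108),(490,95),(518,478),(97,488)],270,170,7),90); show('rim',rim)
for i in range(4): print(round(np.linalg.norm(rim[i]-rim[(i+1)%4]),1),end=' ')
back=(rim[1]+rim[2])/2; fr=(rim[0]+rim[3])/2; ax=fr-back; print('\npail x dir deg',np.degrees(np.arctan2(ax[1],ax[0])))
side=rim[1]-rim[2]; print('from back edge', np.degrees(np.arctan2(side[1],side[0]))+90, 'front',np.degrees(np.arctan2(*(rim[0]-rim[3])[[1,0]]))+90)
u=ax/np.linalg.norm(ax); print('origin from back',back+45*u,'from front',fr-97*u)
bar=plane(t,pc([(603,307)],270,170,7),16)[0]; show('bar',bar); show('origin from bar',bar+100*u)
sl_t=pc([(382,257)],270,170,7); sl_s=pc([(201,166)],195,160,4.5)
print('sleeve tri',tri(t,sl_t,s,sl_s))
# bar from two views
print('bar tri',tri(t,pc([(603,307)],270,170,7),s,pc([(208,521)],195,160,4.5)))
L=plane(t,pc([(743,72),(735,427),(497,420),(512,68)],85,145,4.4),90); show('ledge',L)
for i in range(4): print(round(np.linalg.norm(L[i]-L[(i+1)%4]),1),end=' ')
a=(L[2]+L[3]-L[0]-L[1]);b=L[0]-L[1]; print('\nledge x dir',np.degrees(np.arctan2(a[1],a[0])),'back edge',np.degrees(np.arctan2(b[1],b[0]))+90)
a/=np.linalg.norm(a); print('ledge mid',L.mean(0),'back+66',(L[0]+L[1])/2+66*a)
W=plane(t,pc([(75,40),(33,453)],85,145,4.4),40); show('far wall',W); w=W[0]-W[1]; print(np.linalg.norm(w),np.degrees(np.arctan2(w[1],w[0]))+90)
print('ledge_top from far wall', W.mean(0)-a*(318+14))
KB=plane(t,pc([(512,55),(490,466)],85,145,4.4),40);show('near outer z40',KB);
E
python3 m0.py
```

```text
rim [[544.4, -112.2, 90.0], [551.4, -257.9, 90.0], [416.5, -264.3, 90.0], [411.0, -119.1, 90.0]]
145.9 135.0 145.4 133.6 
pail x dir deg 92.45274134931739
from back edge 92.71790044026082 front 92.9483215586559
origin from back [ 482.03527494 -216.17039131   90.        ] from front [ 481.88005028 -212.54657493   90.        ]
bar [486.6, -314.0, 16.0]
origin from bar [482.4, -214.1, 16.0]
sleeve tri (array([ 481.98525788, -206.30546266,  161.91052455]), np.float64(0.4046944761925404))
bar tri (array([ 486.79153132, -313.58578882,   17.49866412]), np.float64(0.7076017964343588))
ledge [[604.5, -44.1, 90.0], [404.3, -42.6, 90.0], [406.5, 87.1, 90.0], [604.6, 86.5, 90.0]]
200.1 129.7 198.1 130.6 
ledge x dir 89.50291708089956 back edge 89.59379928899004
ledge mid [504.97138811  21.71340123  90.        ] back+66 [504.97944044  22.64152217  90.        ]
far wall [[630.2, 350.2, 40.0], [388.5, 353.7, 40.0]]
241.79367066029263 89.15825632219193
ledge_top from far wall [506.46443851  19.94412058  40.        ]
near outer z40 [[625.8, 93.3, 40.0], [383.9, 96.5, 40.0]]
```

```bash
cat >> h.py <<'E'
def go(x,y,z,yawdeg=None):
    o=bot.get_obs(); p=np.array(o['tool_pos']); yw=o['tcp_rot'][2]
    d=np.array([x,y,z])-p; c,s=np.cos(yw),np.sin(yw)
    turn=0 if yawdeg is None else (np.degrees(yw)-yawdeg+180)%360-180
    print('t',round(o['time'],2),'pos',np.round(p,1),'yaw',round(np.degrees(yw),2),'F',np.round(o['contact_force'],1),'w',round(o['grip_width'],1))
    print('shift tool xyz', np.round([d[0]*c+d[1]*s, d[0]*s-d[1]*c, -d[2]],1),'turn',round(turn,2), 'dist',round(np.linalg.norm(d),1))
E
python3 -c "
from h import *
go(482,-206,215,2.6)"
```

```text
t 0.2 pos [ 228.2 -472.6  214.8] yaw 25.77 F [0.2 0.5 0.2] w 91.5
shift tool xyz [ 3.444e+02 -1.297e+02 -2.000e-01] turn 23.17 dist 368.0
```

>>> {"api": "play_rows", "payload": {"moves": [0, 20, -7.5, 0, 2, 0, 55, -21, 0, 5, 0, 95, -36, 0, 9, 0, 135, -51, 0, 12, 0, 175, -66, 0, 16, 0, 215, -81, 0, 19, 0, 250, -94, 0, 21, 0, 280, -105, 0, 23]}}

```text
time: 0.87
tool_pos: [436.3, -253.9, 215.2]
tcp_rot: [-3.141, -0.0, 0.048]
contact_force: [-0.3, -0.5, 0.4]
grip_width: 91.9
```

```bash
python3 -c "
from h import *
go(482,-206,215,2.6)"
```

```text
t 0.87 pos [ 436.3 -253.9  215.2] yaw 2.73 F [-0.3 -0.5  0.4] w 91.9
shift tool xyz [ 47.9 -45.7   0.2] turn 0.13 dist 66.2
```

>>> {"api": "play_rows", "payload": {"moves": [0, 15, -15, 0, 0, 0, 35, -33, 0, 0, 0, 48, -47, 0, 0, 0, 49, -48, 0, 0, 0, 49, -48, 0, 0]}}

```text
time: 1.28
tool_pos: [481.7, -205.4, 214.9]
tcp_rot: [-3.142, 0.001, 0.051]
contact_force: [0.5, 0.7, -0.3]
grip_width: 92.0
```

```bash
python3 -c "
from h import *
t=cap('top','top1.png'); s=cap('side','side1.png')
crop(s['color'],150,80,350,290,2.8,'s1c.png')
go(482,-206,163,2.6)"
```

```text
t 1.38 pos [ 480.9 -206.6  215.1] yaw 2.76 F [-0.2  0.9 -0. ] w 91.7
shift tool xyz [ 1.2 -0.6 52.1] turn 0.16 dist 52.1
```

View pics/s1c.png

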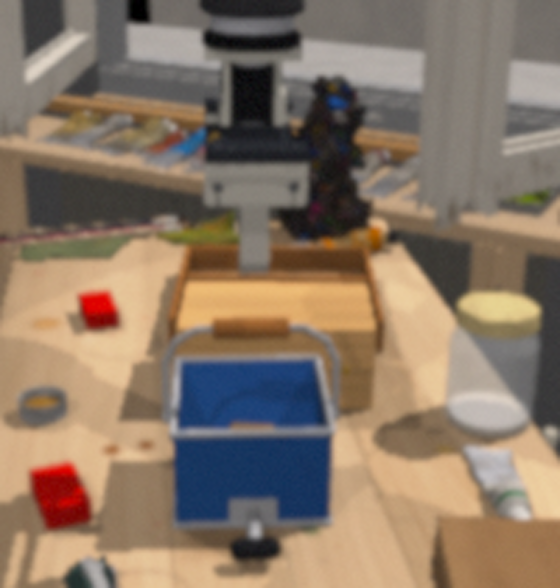

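View pics/top1.png

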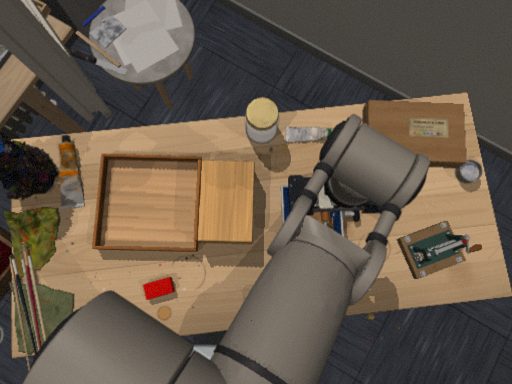

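Side crop: the fingers stand centred over the bail's sleeve at about crop (252,327). The pail stands below it, and the red blocks are clear to the left. I'll descend and grip.

>>> {"api": "play_rows", "payload": {"moves": [0, 1, 0, 15, 0, 0, 1, 0, 32, 0, 0, 1, 0, 46, 0, 0, 1, 0, 52, 0, 0, 1, 0, 52, 0, 255, 1, 0, 52, 0, 255, 1, 0, 52, 0, 255, 1, 0, 52, 0]}}

```text
time: 2.05
tool_pos: [482.8, -206.6, 164.2]
tcp_rot: [3.14, -0.001, 0.048]
contact_force: [-0.6, 1.1, -0.0]
grip_width: 76.6
```

>>> {"api": "play_rows", "payload": {"moves": [255, 0, 0, 0, 0, 255, 0, 0, 0, 0, 255, 0, 0, 0, 0, 255, 0, 0, 0, 0]}}

```text
time: 2.38
tool_pos: [482.5, -206.1, 163.4]
tcp_rot: [3.141, -0.0, 0.048]
contact_force: [-0.2, -0.3, -0.1]
grip_width: 49.5
```

```bash
python3 -c "
from h import *
t=cap('top','top2.png'); s=cap('side','side2.png')
crop(s['color'],150,80,350,290,2.8,'s2c.png')
go(482,-206,263,-0.6)"
```

```text
t 2.48 pos [ 482.4 -206.1  163.3] yaw 2.78 F [ 0.1  0.  -0. ] w 41.5
shift tool xyz [ -0.4  -0.1 -99.7] turn 3.38 dist 99.7
```

View pics/s2c.png

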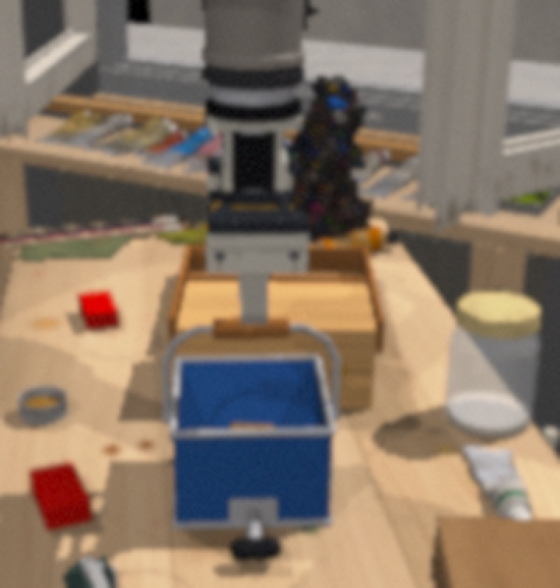

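```bash
python3 -c "
from h import *
t=cap('top','top3.png'); s=cap('side','side3.png')
for P in [(482.4,-206,163),(482.4,-206,141),(482.4,-230,141),(482.4,-182,141),(482,-206,161)]: print(P,proj(s,[P]), (proj(s,[P])-[150,80])*2.8)
crop(s['color'],210,150,290,230,8,'s3c.png'); crop(t['color'],270,150,370,255,6,'t3c.png')
go(482,-206,263,-0.6)"
```

```text
(482.4, -206, 163) [[239.37230209 196.03244915]] [[250.24244586 324.89085761]]
(482.4, -206, 141) [[239.35904086 204.63893597]] [[250.20531441 348.9890207 ]]
(482.4, -230, 141) [[239.22872636 208.97640319]] [[249.8404338  361.13392893]]
(482.4, -182, 141) [[239.48334893 200.50522624]] [[250.553377   337.41463348]]
(482, -206, 161) [[239.19937476 196.82035699]] [[249.75824934 327.09699957]]
t 2.58 pos [ 482.4 -206.1  163.2] yaw 2.77 F [-0.3  0.3 -0.4] w 33.7
shift tool xyz [ -0.4  -0.1 -99.8] turn 3.37 dist 99.8
```

View pics/s3c.png

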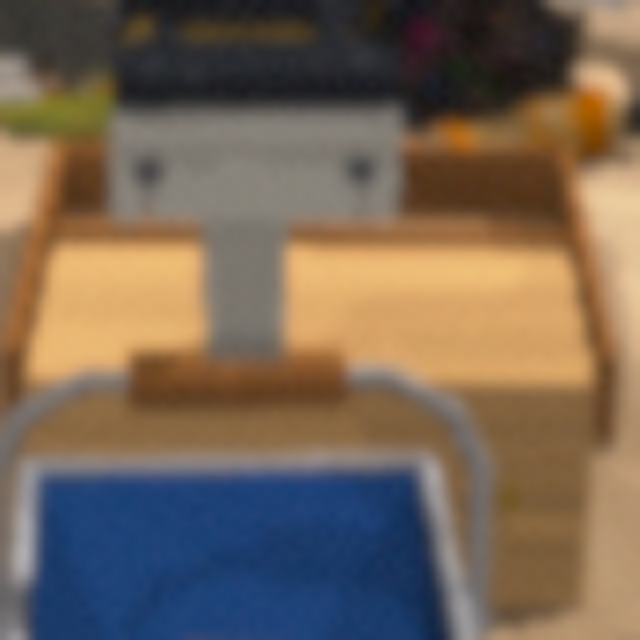

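View pics/t3c.png

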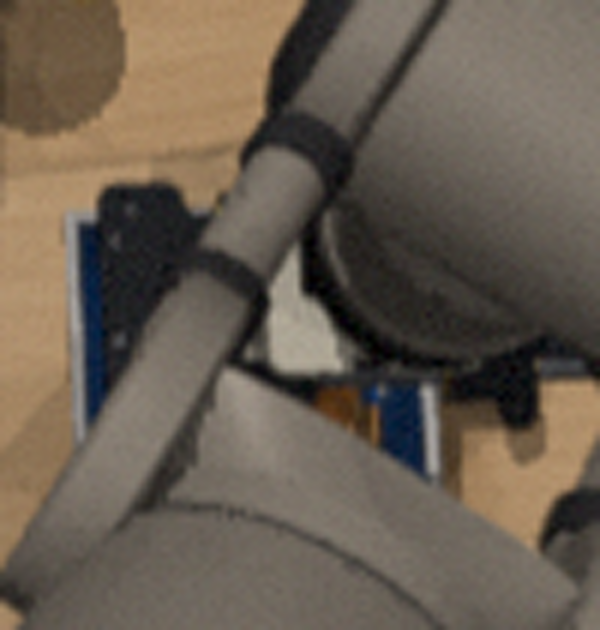

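```bash
python3 -c "
from h import *
s=bot.capture('side')
for y in (-262,-230,-206,-180,-150): print(y,[(z,np.round(proj(s,[(482,y,z)])[0,1],1)) for z in (193,215,240)],[(z,np.round(proj(s,[(482,y,z)])[0,1],1)) for z in (141,163,180)])
"
```

```text
-262 [(193, np.float64(193.5)), (215, np.float64(184.0)), (240, np.float64(173.1))] [(141, np.float64(215.1)), (163, np.float64(206.1)), (180, np.float64(199.0))]
-230 [(193, np.float64(188.0)), (215, np.float64(178.8)), (240, np.float64(168.1))] [(141, np.float64(209.0)), (163, np.float64(200.2)), (180, np.float64(193.3))]
-206 [(193, np.float64(184.0)), (215, np.float64(175.1)), (240, np.float64(164.6))] [(141, np.float64(204.6)), (163, np.float64(196.0)), (180, np.float64(189.3))]
-180 [(193, np.float64(180.0)), (215, np.float64(171.2)), (240, np.float64(161.1))] [(141, np.float64(200.2)), (163, np.float64(191.7)), (180, np.float64(185.1))]
-150 [(193, np.float64(175.6)), (215, np.float64(167.1)), (240, np.float64(157.1))] [(141, np.float64(195.3)), (163, np.float64(187.1)), (180, np.float64(180.6))]
```

```bash
python3 -c "
from h import *
s=bot.capture('side')
crop(s['color'],210,150,290,230,8,'s4c.png'); go(482,-206,263,-0.6)"
```

```text
t 2.68 pos [ 482.4 -206.1  163.2] yaw 2.77 F [-0.6 -0.1 -0.1] w 26.2
shift tool xyz [ -0.4  -0.1 -99.8] turn 3.37 dist 99.8
```

View pics/s4c.png

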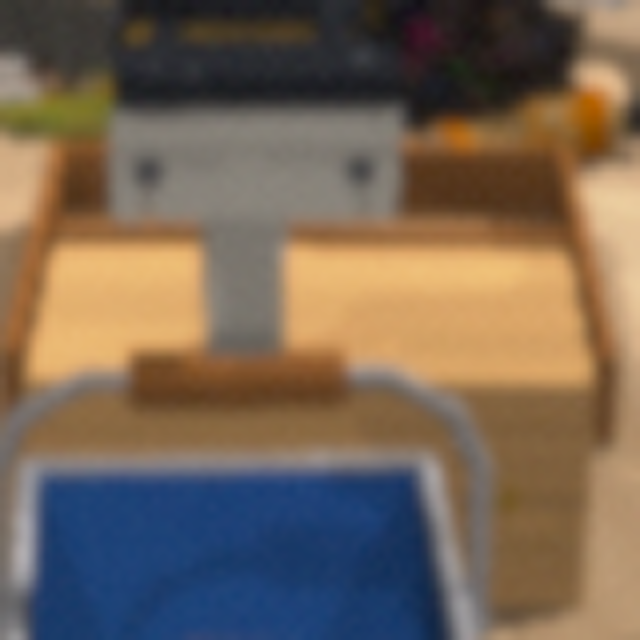

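```bash
python3 -c "
from h import *
import pickle
t,s=pickle.load(open('v0.pkl','rb'))
crop(s['color'],20,60,170,240,4,'s0g.png')
for P in [(228,-472.6,193),(228,-472.6,215),(228,-472.6,259)]: print(proj(s,[P]),(proj(s,[P])-[20,60])*4)
yw=0.45; uy=np.array([np.sin(yw),-np.cos(yw),0])
for k in (-65,-46,46,65): print(k,[(proj(s,[np.array([228,-472.6,z])+k*uy])-[20,60])[0]*4 for z in (193,259)])
go(482,-206,263,-0.6)"
```

```text
[[ 85.59051776 241.36354718]] [[262.36207105 725.4541887 ]]
[[ 83.60923445 229.7243101 ]] [[254.43693779 678.8972404 ]]
[[ 79.53697226 205.50923156]] [[238.14788903 582.03692626]]
-65 [array([248.45538333, 660.36933698]), array([225.8822355 , 525.88888671])]
-46 [array([252.28445257, 678.34830056]), array([229.25253105, 541.35927873])]
46 [array([273.75996491, 778.36575307]), array([248.2534526 , 627.98166729])]
65 [array([278.91447984, 802.16851561]), array([252.83945843, 648.73951334])]
t 2.68 pos [ 482.4 -206.1  163.2] yaw 2.77 F [-0.6 -0.1 -0.1] w 26.2
shift tool xyz [ -0.4  -0.1 -99.8] turn 3.37 dist 99.8
```

View pics/s0g.png

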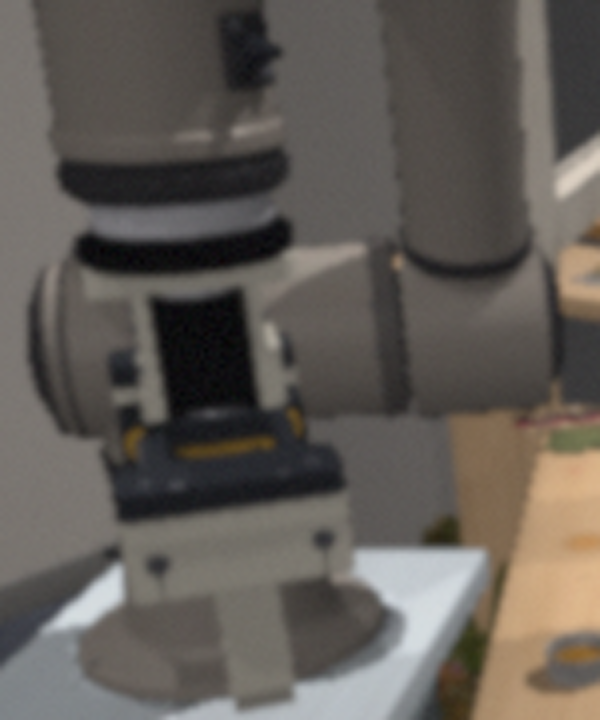

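The visible near fingertip sits about 40 mm higher in the picture than the tool data imply. Whether the fingers stop at 18 mm on the sleeve will settle which is right.

>>> {"api": "play_rows", "payload": {"moves": [255, 0, 0, 0, 0, 255, 0, 0, 0, 0, 255, 0, 0, 0, 0]}}

```text
time: 2.93
tool_pos: [482.4, -206.1, 163.2]
tcp_rot: [3.142, 0.0, 0.048]
contact_force: [0.4, 0.5, -0.5]
grip_width: 5.7
```

```bash
python3 -c "
from h import *
s=bot.capture('side')
crop(s['color'],210,150,290,230,8,'s5c.png'); go(482,-206,263,-0.6); print(bot.get_obs()['moment'])"
```

```text
t 2.98 pos [ 482.4 -206.1  163.2] yaw 2.77 F [-0.4 -0.5  0.9] w 2.5
shift tool xyz [ -0.4  -0.2 -99.8] turn 3.37 dist 99.8
[ 0.0647381  -0.02021876  0.00876417]
```

View pics/s5c.png

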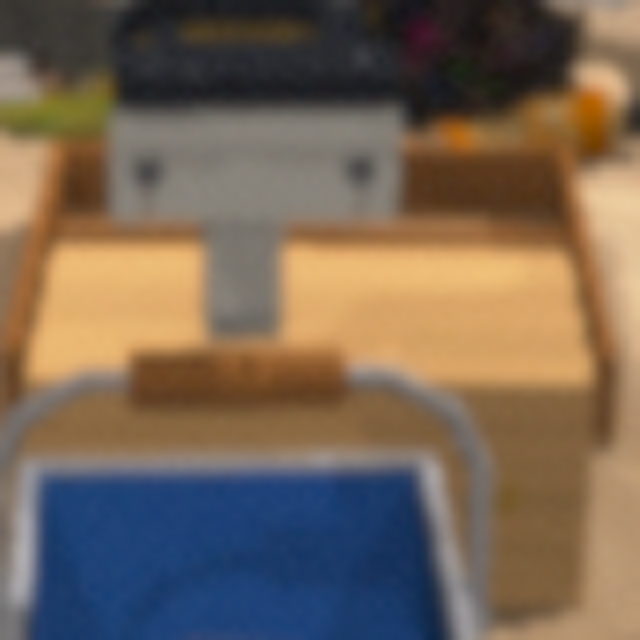

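```bash
python3 -c "
from h import *
t=bot.capture('top')
crop(t['color'],260,150,380,255,6,'t5c.png')
for dz in (0,40):
  for y in (-111,-301): print(dz,y,[np.round((proj(t,[(482+dx,y,z+dz)])[0]-[260,150])*6,0) for dx in(-37,37) for z in (207,240)])
"
```

```text
0 -111 [array([142., 416.]), array([149., 405.]), array([143., 214.]), array([150., 195.])]
0 -301 [array([672., 424.]), array([699., 413.]), array([664., 222.]), array([690., 204.])]
40 -111 [array([151., 403.]), array([159., 390.]), array([151., 191.]), array([159., 171.])]
40 -301 [array([705., 411.]), array([734., 399.]), array([696., 199.]), array([725., 179.])]
```

View pics/t5c.png

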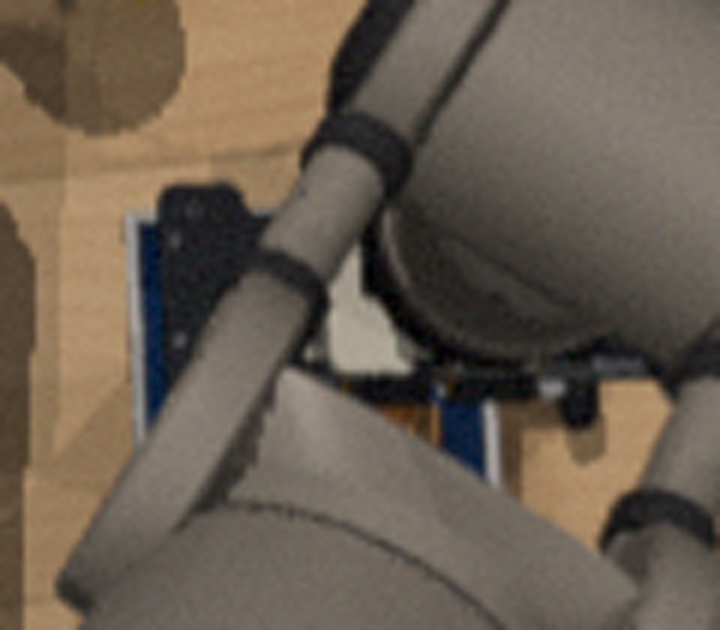

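The fingers closed on nothing, to 2.5 mm. Both views agree that the real gripper is about 40 mm higher than `tool_pos` says: the tip shows at z≈180 against 141 reported, and the body edges in the top view fit +40. Horizontally it fits. From here I'll use a z bias of about 39 mm, reopen, and go 39 mm lower.

>>> {"api": "play_rows", "payload": {"moves": [80, 0, 0, 0, 0, 80, 0, 0, 0, 0, 80, 0, 0, 0, 0, 80, 0, 0, 0, 0, 80, 0, 0, 0, 0, 80, 0, 0, 0, 0, 80, 0, 0, 0, 0, 80, 0, 0, 0, 0]}}

```text
time: 3.7
tool_pos: [482.4, -206.1, 163.2]
tcp_rot: [3.142, -0.0, 0.048]
contact_force: [0.0, 0.4, -0.3]
grip_width: 50.2
```

>>> {"api": "play_rows", "payload": {"moves": [80, -1, 0, 10, 0, 80, -1, 0, 20, 0, 80, -1, 0, 30, 0, 80, -1, 0, 38, 0, 80, -1, 0, 38, 0]}}

```text
time: 4.12
tool_pos: [480.3, -205.5, 123.1]
tcp_rot: [-3.139, 0.003, 0.048]
contact_force: [-0.6, 1.4, -0.3]
grip_width: 62.7
```

```bash
python3 -c "
from h import *
s=bot.capture('side')
crop(s['color'],210,150,290,230,8,'s6c.png'); go(482,-206,263,-0.6)"
```

```text
t 4.17 pos [ 480.8 -205.8  124. ] yaw 2.77 F [0.1 0.3 0.1] w 62.9
shift tool xyz [   1.2    0.2 -139. ] turn 3.37 dist 139.0
```

View pics/s6c.png

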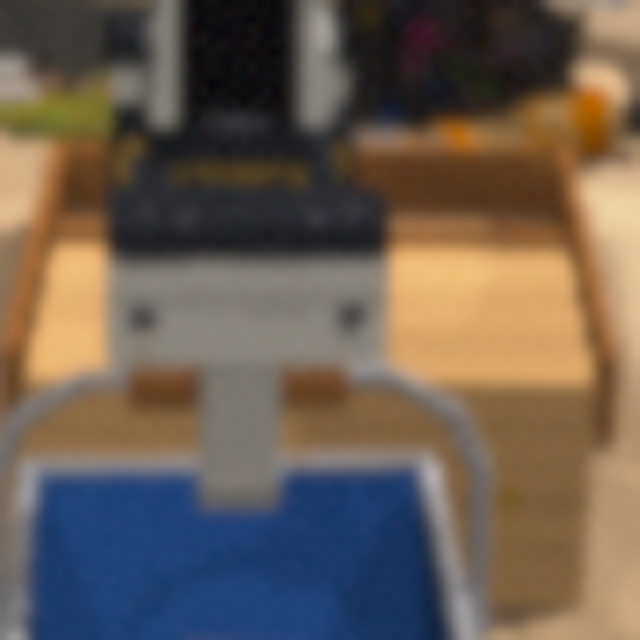

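The near finger now covers the sleeve, with its tip at crop (240,508), which gives z≈142. That confirms the bias. Closing now.

>>> {"api": "play_rows", "payload": {"moves": [255, 0, 0, 0, 0, 255, 0, 0, 0, 0, 255, 0, 0, 0, 0, 255, 0, 0, 0, 0, 255, 0, 0, 0, 0, 255, 0, 0, 0, 0, 255, 0, 0, 0, 0, 255, 0, 0, 0, 0]}}

```text
time: 4.83
tool_pos: [481.4, -206.2, 125.3]
tcp_rot: [3.141, -0.0, 0.048]
contact_force: [-1.5, -0.5, 0.2]
grip_width: 16.9
```

```bash
python3 -c "
from h import *
go(482,-206,263,-0.6)"
```

```text
t 4.83 pos [ 481.4 -206.2  125.3] yaw 2.77 F [-1.5 -0.5  0.2] w 16.9
shift tool xyz [   0.6   -0.2 -137.7] turn 3.37 dist 137.7
```

>>> {"api": "play_rows", "payload": {"moves": [255, 0, 0, -4, 0, 255, 0, 0, -12, 0, 255, 0, 0, -24, 0, 255, 0, 0, -40, 0, 255, 0, 0, -56, 0, 255, 0, 0, -72, 0, 255, 0, 0, -88, 0, 255, 0, 0, -102, 0]}}

```text
time: 5.5
tool_pos: [481.2, -206.0, 228.5]
tcp_rot: [3.142, 0.0, 0.048]
contact_force: [0.2, -0.5, -5.1]
grip_width: 17.1
```

>>> {"api": "play_rows", "payload": {"moves": [255, 0, 0, -12, 0, 255, 0, 0, -22, 0, 255, 0, 0, -30, 0, 255, 0, 0, -35, 0, 255, 0, 0, -38, 0, 255, 0, 0, -38, 0]}}

```text
time: 6.0
tool_pos: [481.4, -206.2, 265.5]
tcp_rot: [3.141, -0.0, 0.048]
contact_force: [0.1, -0.3, -3.9]
grip_width: 16.9
```

```bash
python3 -c "
from h import *
s=cap('side','s7.png')
crop(s['color'],150,60,350,290,2.6,'s7c.png'); go(505,28,265,-0.6)"
```

```text
t 6.05 pos [ 481.3 -206.1  265. ] yaw 2.77 F [ 0.1  0.  -4.4] w 17.1
shift tool xyz [  35.  -232.7   -0. ] turn 3.37 dist 235.3
```

View pics/s7c.png

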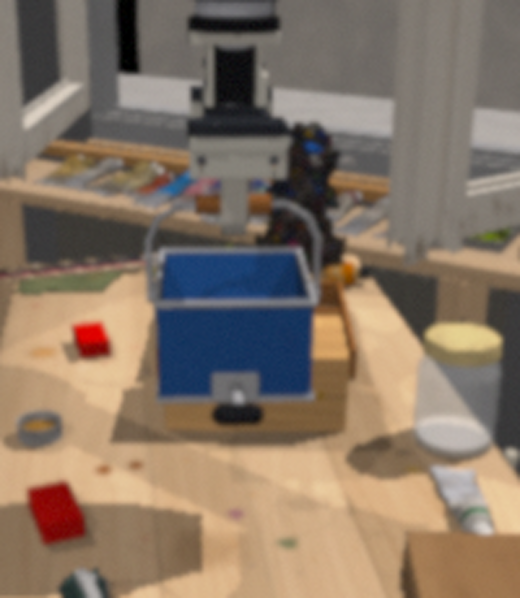

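```bash
python3 -c "
from h import *
s=bot.capture('side')
print('seen',413/2.6+60)
hy,hz=-211,301-80
for th in (-10,-5,0,5,10): # forward tip positive
  a=np.radians(th); dy,dz=-103,-64
  y=hy+dy*np.cos(a)+dz*np.sin(a); z=hz-dy*np.sin(a)+dz*np.cos(a)
  # back rim
  b=(-48,10); yb=hy+b[0]*np.cos(a)+b[1]*np.sin(a); zb=hz-b[0]*np.sin(a)+b[1]*np.cos(a)
  print(th,proj(s,[(483,y,z),(481,yb,zb)]).round(1).tolist())
print('rim seen', 301/2.6+60)
"
```

```text
seen 218.84615384615384
-10 [[239.1, 223.6], [238.4, 180.4]]
-5 [[239.0, 221.6], [238.4, 178.5]]
0 [[239.0, 219.2], [238.5, 176.6]]
5 [[239.0, 216.3], [238.5, 174.6]]
10 [[239.0, 213.0], [238.5, 172.6]]
rim seen 175.76923076923077
```

>>> {"api": "play_rows", "payload": {"moves": [255, 0.5, -3, 0, 0, 255, 1.5, -10, 0, 0, 255, 3.3, -22, 0, 0, 255, 5.8, -39, 0, 0, 255, 8.8, -59, 0, 0, 255, 11.8, -79, 0, 0, 255, 14.7, -99, 0, 0, 255, 17.7, -119, 0, 0]}}

```text
time: 6.77
tool_pos: [493.1, -84.3, 265.1]
tcp_rot: [-3.141, 0.0, 0.049]
contact_force: [-0.0, 0.7, -4.7]
grip_width: 17.0
```

>>> {"api": "play_rows", "payload": {"moves": [255, 3, -20, 0, 0.5, 255, 6, -40, 0, 1, 255, 9, -60, 0, 1.5, 255, 11.5, -78, 0, 2, 255, 14, -93, 0, 2.5, 255, 16, -105, 0, 3, 255, 17, -112, 0, 3.2, 255, 17.4, -116, 0, 3.2]}}

```text
time: 7.43
tool_pos: [504.8, 31.9, 265.1]
tcp_rot: [-3.141, 0.0, -0.006]
contact_force: [0.1, 0.6, -4.6]
grip_width: 16.9
```

>>> {"api": "play_rows", "payload": {"moves": [255, 0, 0, 0, 0, 255, 0, 0, 0, 0, 255, 0, 0, 0, 0]}}

```text
time: 7.68
tool_pos: [505.0, 29.7, 265.2]
tcp_rot: [3.141, 0.0, -0.008]
contact_force: [0.2, 0.1, -5.5]
grip_width: 17.1
```

```bash
python3 -c "
from h import *
s=cap('side','s8.png');t=cap('top','t8.png')
crop(s['color'],150,60,350,290,2.6,'s8c.png'); go(505,30,265,-0.4)"
```

```text
t 7.78 pos [505.1  29.6 265.2] yaw -0.48 F [-0.1  0.4 -4.5] w 17.2
shift tool xyz [-0.1 -0.4  0.2] turn -0.08 dist 0.4
```

View pics/s8c.png

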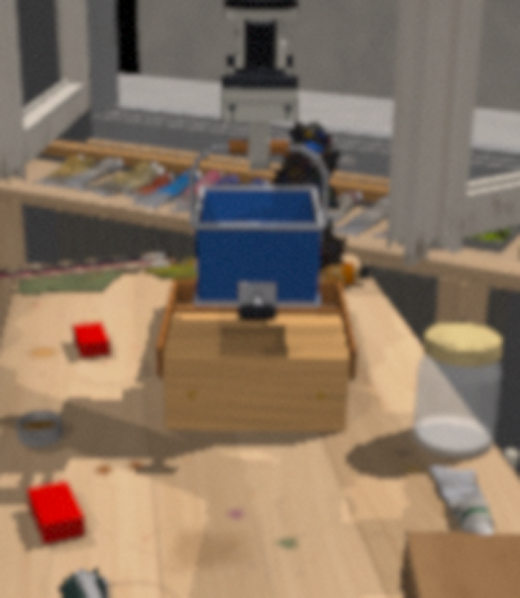

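View pics/t8.png

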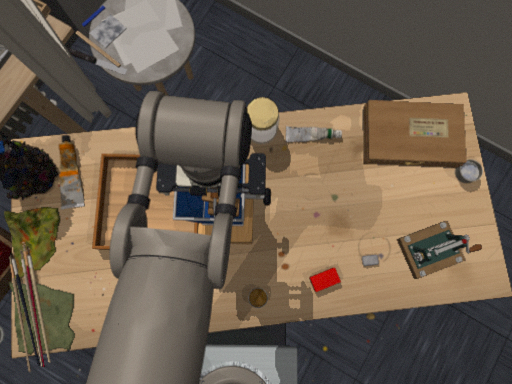

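Side crop: the pail hangs level over the ledge, with its rim at about (260,220) and the ledge front at rows 355-430. The foot is about 50 mm above the ledge, so I'll lower it.

>>> {"api": "play_rows", "payload": {"moves": [255, 0, 0, 4, 0, 255, 0, 0, 11, 0, 255, 0, 0, 20, 0, 255, 0, 0, 29, 0, 255, 0, 0, 37, 0, 255, 0, 0, 42, 0, 255, 0, 0, 45, 0, 255, 0, 0, 46, 0]}}

```text
time: 8.45
tool_pos: [504.9, 30.3, 218.5]
tcp_rot: [3.142, 0.001, -0.007]
contact_force: [-0.1, -0.1, -4.3]
grip_width: 17.2
```

>>> {"api": "play_rows", "payload": {"moves": [255, 0, 0, 1, 0, 255, 0, 0, 2, 0, 255, 0, 0, 3, 0, 255, 0, 0, 4, 0, 255, 0, 0, 4, 0, 255, 0, 0, 4, 0]}}

```text
time: 8.95
tool_pos: [505.2, 30.1, 215.4]
tcp_rot: [3.141, -0.0, -0.007]
contact_force: [-0.2, 0.8, -1.5]
grip_width: 17.3
```

```bash
python3 -c "
from h import *
s=cap('side','s9.png')
crop(s['color'],190,100,310,240,4,'s9c.png'); go(505,30,215,-0.4)"
```

```text
t 9.0 pos [505.3  30.1 215.4] yaw -0.42 F [ 0.7 -0.2 -3.4] w 17.3
shift tool xyz [-0.3  0.1  0.4] turn -0.02 dist 0.5
```

View pics/s9c.png

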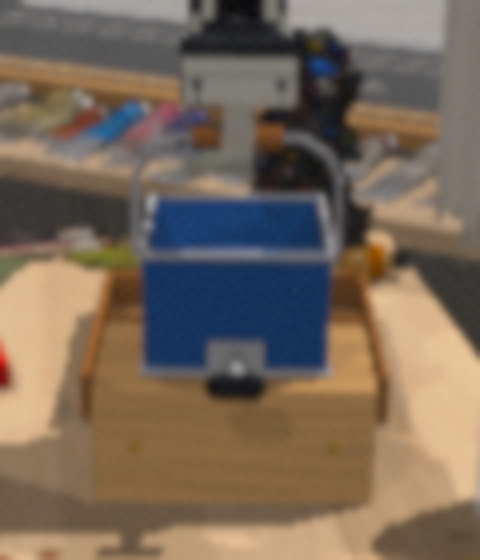

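>>> {"api": "play_rows", "payload": {"moves": [255, 0, 0, 1, 0, 255, 0, 0, 2, 0, 255, 0, 0, 2, 0, 255, 0, 0, 2, 0]}}

```text
time: 9.33
tool_pos: [505.6, 30.1, 215.2]
tcp_rot: [3.141, -0.003, -0.007]
contact_force: [-2.3, -0.1, 10.3]
grip_width: 17.3
```

```bash
python3 -c "
from h import *
go(505,30,215,-0.4)"
```

```text
t 9.33 pos [505.6  30.1 215.2] yaw -0.43 F [-2.3 -0.1 10.3] w 17.3
shift tool xyz [-0.6  0.1  0.2] turn -0.03 dist 0.6
```

Contact is firm at +10 N. Opening.

>>> {"api": "play_rows", "payload": {"moves": [255, 0, 0, -1.5, 0, 100, 0, 0, -1.5, 0, 100, 0, 0, -1.5, 0, 100, 0, 0, -1.5, 0, 100, 0, 0, -1.5, 0, 100, 0, 0, -1.5, 0, 100, 0, 0, -1.5, 0, 100, 0, 0, -1.5, 0]}}

```text
time: 10.0
tool_pos: [505.1, 30.2, 214.7]
tcp_rot: [3.141, -0.0, -0.007]
contact_force: [-0.2, 0.4, 1.3]
grip_width: 55.0
```

```bash
python3 -c "
from h import *
go(505,30,285,-0.4)"
```

```text
t 10.0 pos [505.1  30.2 214.7] yaw -0.43 F [-0.2  0.4  1.3] w 55.0
shift tool xyz [ -0.1   0.2 -70.3] turn -0.03 dist 70.3
```

>>> {"api": "play_rows", "payload": {"moves": [100, 0, 0, -10, 0, 100, 0, 0, -25, 0, 100, 0, 0, -45, 0, 100, 0, 0, -65, 0, 100, 0, 5, -75, -5, 100, 0, 20, -75, -12, 100, 0, 45, -75, -19, 100, 0, 75, -75, -26]}}

```text
time: 10.67
tool_pos: [504.6, -44.5, 290.1]
tcp_rot: [3.141, -0.001, 0.455]
contact_force: [-0.3, 0.4, 0.6]
grip_width: 55.6
```

```bash
python3 -c "
from h import *
go(500,-200,285,89.4)"
```

```text
t 10.67 pos [504.6 -44.5 290.1] yaw 26.06 F [-0.3  0.4  0.6] w 55.6
shift tool xyz [-72.4 137.7   5.1] turn -63.34 dist 155.6
```

>>> {"api": "play_rows", "payload": {"moves": [100, -15, 28, 0, -7, 100, -31, 58, 0, -14, 100, -47, 89, 0, -21, 100, -60, 114, 0, -28, 100, -68, 130, 0, -35, 100, -72, 137, 0, -42, 100, -72, 137, 0, -49, 100, -72, 137, 0, -56]}}

```text
time: 11.33
tool_pos: [498.5, -200.3, 289.5]
tcp_rot: [-3.141, -0.0, 1.428]
contact_force: [-0.8, 0.7, 0.3]
grip_width: 55.8
```

>>> {"api": "play_rows", "payload": {"moves": [100, 0, 0, 0, -7, 100, 0, 0, 0, -7, 100, 0, 0, 0, -7]}}

```text
time: 11.58
tool_pos: [498.7, -199.4, 289.7]
tcp_rot: [-3.142, -0.0, 1.542]
contact_force: [0.1, -0.3, -0.1]
grip_width: 55.7
```

```bash
python3 -c "
from h import *
import pickle
s=cap('side','s10.png');t=cap('top','t10.png')
pickle.dump((t,s),open('v1.pkl','wb'))
crop(t['color'],155,145,290,250,5.8,'t10c.png'); go(505,-78,285,89.4)
go(505,-78,285,89.4)"
```

```text
t 11.68 pos [ 498.7 -199.3  289.7] yaw 88.39 F [ 1.1 -0.2 -0.1] w 55.9
shift tool xyz [121.4   2.8   4.7] turn -1.01 dist 121.6
t 11.68 pos [ 498.7 -199.3  289.7] yaw 88.39 F [ 1.1 -0.2 -0.1] w 55.9
shift tool xyz [121.4   2.8   4.7] turn -1.01 dist 121.6
```

View pics/t10c.png

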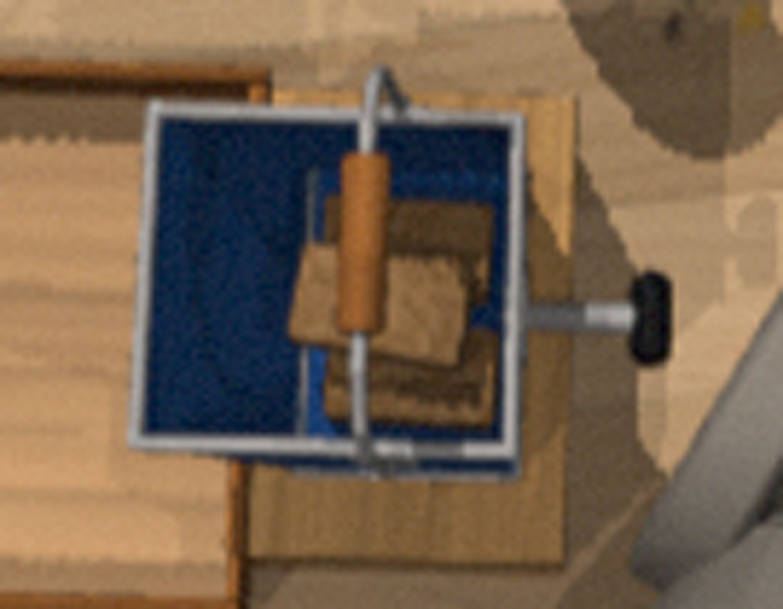

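View pics/s10.png

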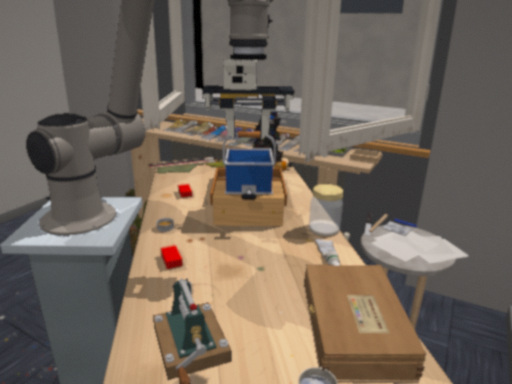

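```bash
python3 - <<'E'
from h import *
import pickle
t,s=pickle.load(open('v1.pkl','rb'))
def pc(pts,x0,y0,k): return (np.asarray(pts,float)+.5)/k-.5+[x0,y0]
rim=plane(t,pc([(150,102),(523,113),(518,457),(130,450)],155,145,5.8),180); print(rim.round(1).tolist())
print([round(np.linalg.norm(rim[i]-rim[(i+1)%4]),1) for i in range(4)])
back=(rim[1]+rim[2])/2; fr=(rim[0]+rim[3])/2; u=fr-back; u/=np.linalg.norm(u)
print('dir',np.degrees(np.arctan2(u[1],u[0])),'back edge',np.degrees(np.arctan2(*(rim[1]-rim[2])[[1,0]]))+90,'front',np.degrees(np.arctan2(*(rim[0]-rim[3])[[1,0]]))+90)
print('origin',back+45*u,fr-97*u)
b=plane(t,pc([(651,320)],155,145,5.8),106)[0]; print('bar',b,'orig from bar',b+100*u)
L=plane(t,pc([(576,97),(565,565),(243,556),(272,93)],155,145,5.8),90); print('ledge',L.round(1).tolist())
E
```

```text
[[575.0, 120.9, 180.0], [573.1, -24.4, 180.0], [438.2, -25.0, 180.0], [438.9, 122.0, 180.0]]
[np.float64(145.3), np.float64(134.9), np.float64(147.0), np.float64(136.1)]
dir 89.4861842949879 back edge 90.25833650254931 front 89.52170966624647
origin [506.04713296  20.25388697 180.        ] [506.0845267   24.42356491 180.        ]
bar [504.26439037 -77.68979252 106.        ] orig from bar [505.16115593  22.30618646 106.        ]
ledge [[603.6, -45.1, 90.0], [403.5, -43.5, 90.0], [405.6, 89.6, 90.0], [603.2, 85.2, 90.0]]
```

The pail's origin measures (506,22), heading 89.5°. The ledge middle is (505,22) at 89.5°, so it is centred and square. All three blocks are inside: two below and one on top, at crop (380,305). Next is the foot grip: the bar is at (504,-78,106).

>>> {"api": "play_rows", "payload": {"moves": [30, 20, 1, 5, -1, 30, 50, 2, 15, -1, 30, 85, 2.5, 30, -1, 30, 112, 3, 50, -1, 30, 121, 3, 80, -1, 30, 121, 3, 110, -1, 30, 121, 3, 140, -1, 30, 121, 3, 160, -1]}}

```text
time: 12.35
tool_pos: [503.6, -77.6, 127.3]
tcp_rot: [-3.139, -0.001, 1.562]
contact_force: [-0.6, -0.1, 0.1]
grip_width: 80.7
```

```bash
python3 -c "
from h import *
s=cap('side','s11.png');t=cap('top','t11.png')
crop(s['color'],190,100,310,240,4,'s11c.png');crop(t['color'],155,145,290,250,5.8,'t11c.png'); go(504.5,-78,69.5,89.4)
go(504.5,-78,69.5,89.4)
"
```

```text
t 12.45 pos [502.6 -77.7 126.7] yaw 89.47 F [-1.1 -0.2 -0.2] w 80.8
shift tool xyz [-0.3  1.9 57.2] turn 0.07 dist 57.3
t 12.45 pos [502.6 -77.7 126.7] yaw 89.47 F [-1.1 -0.2 -0.2] w 80.8
shift tool xyz [-0.3  1.9 57.2] turn 0.07 dist 57.3
```

View pics/s11c.png

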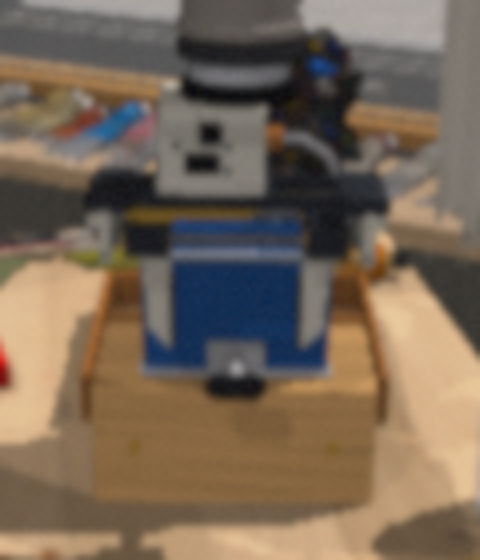

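View pics/t11c.png

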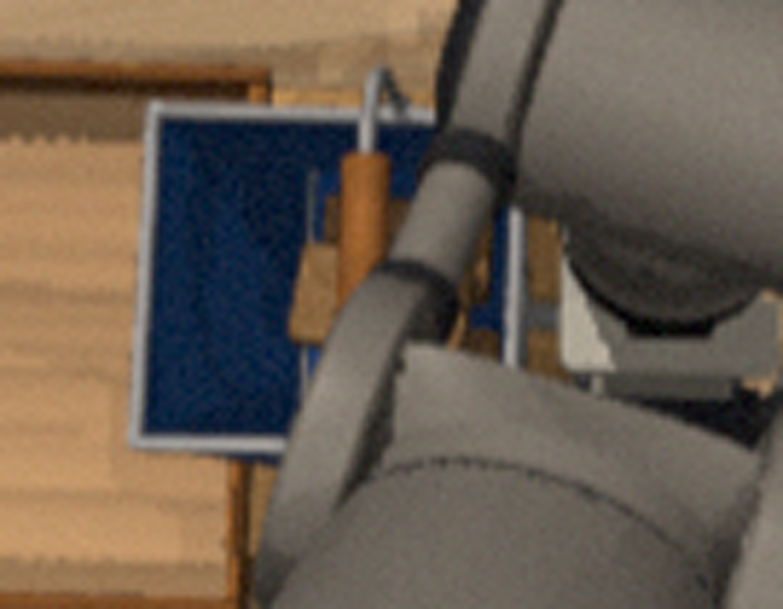

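>>> {"api": "play_rows", "payload": {"moves": [30, 0, 1.5, 15, 0, 30, 0, 1.5, 32, 0, 30, 0, 1.5, 47, 0, 30, 0, 1.5, 55, 0, 30, 0, 1.5, 57, 0, 30, 0, 1.5, 57, 0]}}

```text
time: 12.95
tool_pos: [506.7, -78.7, 73.4]
tcp_rot: [3.141, 0.0, 1.563]
contact_force: [0.6, 1.3, -0.1]
grip_width: 80.7
```

```bash
python3 -c "
from h import *
s=cap('side','s12.png')
crop(s['color'],190,100,310,240,4,'s12c.png');go(504.5,-78,69.5,89.4)
"
```

```text
t 13.0 pos [507.  -78.8  73.8] yaw 89.54 F [-0.5 -0.7  0.5] w 81.0
shift tool xyz [ 0.8 -2.5  4.3] turn 0.14 dist 5.0
```

View pics/s12c.png

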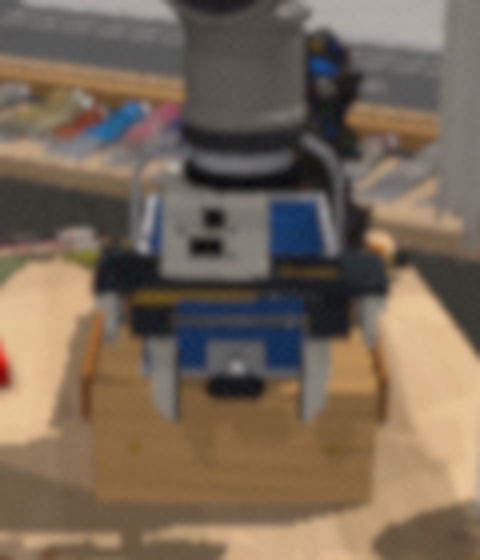

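>>> {"api": "play_rows", "payload": {"moves": [30, 0.5, -2.5, 2.5, 0, 30, 0.5, -2.5, 2.5, 0, 255, 0.5, -2.5, 2.5, 0, 255, 0.5, -2.5, 2.5, 0, 255, 0.5, -2.5, 2.5, 0, 255, 0.5, -2.5, 2.5, 0, 255, 0.5, -2.5, 2.5, 0, 255, 0.5, -2.5, 2.5, 0]}}

```text
time: 13.67
tool_pos: [503.8, -78.0, 70.2]
tcp_rot: [3.142, 0.0, 1.563]
contact_force: [0.4, -0.4, -0.4]
grip_width: 45.5
```

>>> {"api": "play_rows", "payload": {"moves": [255, 0, 0, 0, 0, 255, 0, 0, 0, 0, 255, 0, 0, 0, 0]}}

```text
time: 13.92
tool_pos: [503.8, -78.1, 70.2]
tcp_rot: [3.141, 0.0, 1.563]
contact_force: [0.1, -1.1, -0.4]
grip_width: 39.8
```

```bash
python3 -c "
from h import *
s=cap('side','s13.png');t=cap('top','t13.png')
crop(s['color'],190,100,310,240,4,'s13c.png');go(504.5,-78,69.5,89.4)
"
```

```text
t 14.02 pos [503.8 -78.1  70.2] yaw 89.57 F [ 1.  -0.4  0.4] w 39.8
shift tool xyz [0.1 0.7 0.7] turn 0.17 dist 1.0
```

View pics/s13c.png

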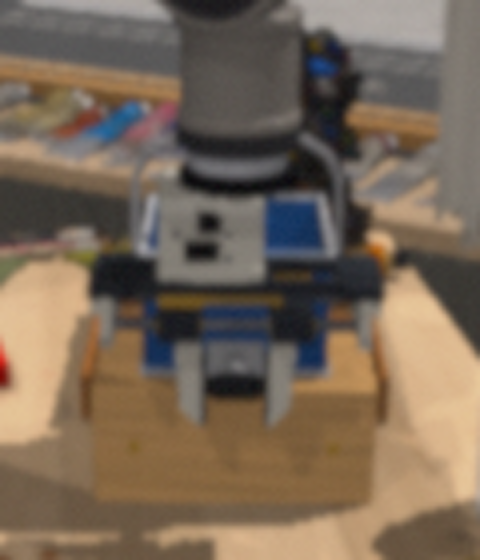

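View pics/t13.png

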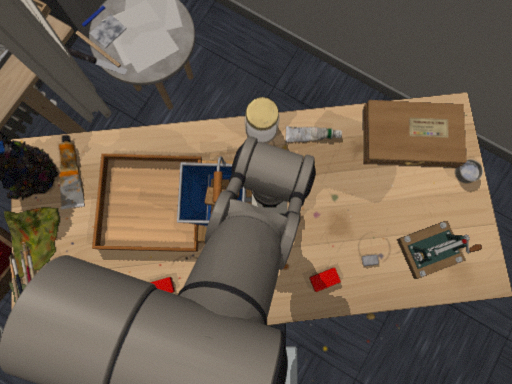

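Grip holds at 39.8 mm on the bar ends. Tipping now on an arc about the foot's front edge.

>>> {"api": "play_rows", "payload": {"moves": [255, 0.5, 0, -4, 0, 255, 1.7, 0, -11, 0, 255, 3.6, 0, -20, 0, 255, 6.6, 0, -30, 0, 255, 10.7, 0, -40, 0, 255, 15.2, 0, -51, 0, 255, 21, 0, -61, 0, 255, 27.4, 0, -70, 0]}}

```text
time: 14.68
tool_pos: [504.0, -50.1, 141.7]
tcp_rot: [3.141, 0.001, 1.564]
contact_force: [-0.8, -0.6, -0.8]
grip_width: 40.2
```

```bash
python3 -c "
from h import *
s=cap('side','s14.png');t=cap('top','t14.png')
a=cv2.imread('pics/s14.png')[90:250,180:320];b=cv2.imread('pics/t14.png')[140:260,140:300]
a=cv2.resize(a,None,fx=3,fy=3);b=cv2.resize(b,None,fx=2.4,fy=2.4);c=np.zeros((480,800,3),np.uint8);c[:480,:420]=a;c[:288,420:800]=b[:,:380];cv2.imwrite('pics/c14.png',c)
go(504.5,200,260,89.4)
"
```

```text
t 14.78 pos [504.7 -49.9 142.2] yaw 89.65 F [-0.7 -1.9  0.5] w 39.9
shift tool xyz [ 249.9   -1.7 -117.8] turn 0.25 dist 276.3
```

View pics/c14.png

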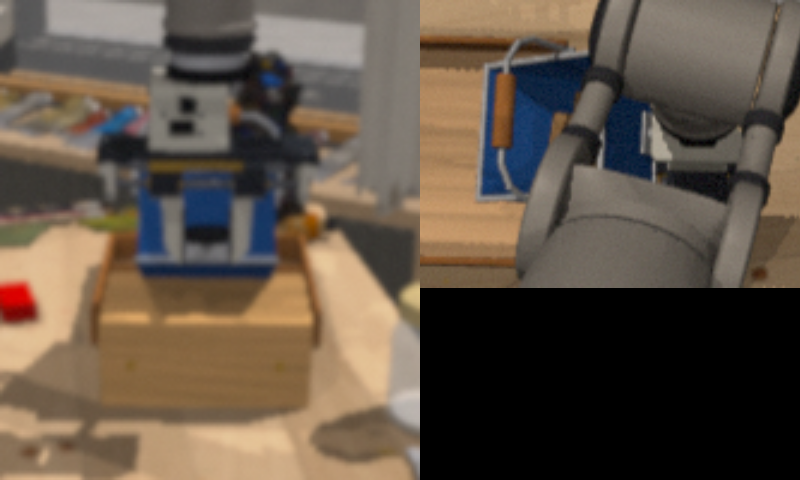

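Side crop: the pail tips forward about its front edge on the ledge, square, with the underside visible at about (205,265). Nothing has spilled, so I'll carry on.

>>> {"api": "play_rows", "payload": {"moves": [255, 6, 0, -8, 0, 255, 13, 0, -16, 0, 255, 20.5, 0, -23, 0, 255, 28.5, 0, -30, 0, 255, 36.5, 0, -36, 0, 255, 45.5, 0, -42, 0, 255, 54.5, 0, -49, 0, 255, 64, 0, -56, 0]}}

```text
time: 15.45
tool_pos: [504.4, 14.5, 196.9]
tcp_rot: [3.141, -0.0, 1.563]
contact_force: [0.6, 0.9, -3.4]
grip_width: 39.6
```

>>> {"api": "play_rows", "payload": {"moves": [255, 9, 0, -9, 0, 255, 18, 0, -18, 0, 255, 27, 0, -27, 0, 255, 37, 0, -35, 0, 255, 48, 0, -42, 0, 255, 59, 0, -49, 0, 255, 70, 0, -55, 0, 255, 80, 0, -60, 0]}}

```text
time: 16.12
tool_pos: [505.1, 94.6, 256.9]
tcp_rot: [3.141, 0.0, 1.564]
contact_force: [0.2, 0.2, -2.9]
grip_width: 39.8
```

```bash
cat >> h.py <<'E'
def duo(n):
    s=bot.capture('side')['color'][:,:,::-1]; t=bot.capture('top')['color'][:,:,::-1]
    a=cv2.resize(s[90:250,180:320],None,fx=3,fy=3);b=cv2.resize(t[130:290,80:270],None,fx=2,fy=2);c=np.zeros((480,800,3),np.uint8);c[:480,:420]=a;c[:320,420:800]=b;cv2.imwrite('pics/'+n,c)
E
python3 -c "
from h import *
duo('c15.png')
go(504.5,200,260,89.4)
"
```

```text
t 16.22 pos [505.4  95.2 257.1] yaw 89.68 F [ 0.   1.1 -3.2] w 39.9
shift tool xyz [104.8  -1.5  -2.9] turn 0.28 dist 104.9
```

View pics/c15.png

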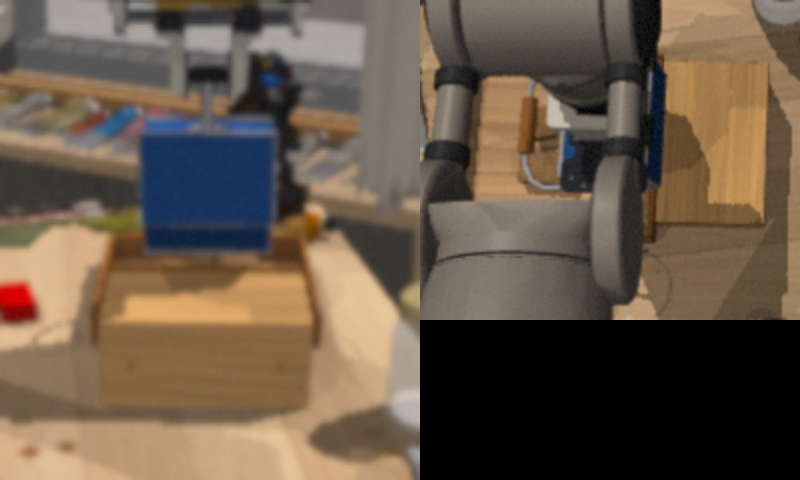

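>>> {"api": "play_rows", "payload": {"moves": [255, 5, 0, -10, 0, 255, 12, 0, -25, 0, 255, 25, 0, -40, 0, 255, 40, 0, -55, 0, 255, 55, 0, -65, 0, 255, 65, 0, -70, 0, 255, 70, 0, -70, 0, 255, 70, 0, -70, 0]}}

```text
time: 16.88
tool_pos: [505.3, 164.0, 325.4]
tcp_rot: [-3.141, 0.0, 1.564]
contact_force: [-0.1, -0.9, -2.6]
grip_width: 39.8
```

```bash
python3 -c "
from h import *
duo('c16.png')
go(504.5,200,260,89.4)
for i in range(3): bot.capture('top'); print(bot.get_obs()['contact_force'])
"
```

```text
t 16.98 pos [505.2 162.8 325. ] yaw 89.58 F [-0.1 -0.4 -2.7] w 39.9
shift tool xyz [37.2 -1.  65. ] turn 0.18 dist 74.9
[-1.15704166 -0.25284417 -2.37110602]
[ 0.56513396  0.37544648 -3.56681881]
[ 0.48666626  0.00693736 -3.21902419]
```

View pics/c16.png

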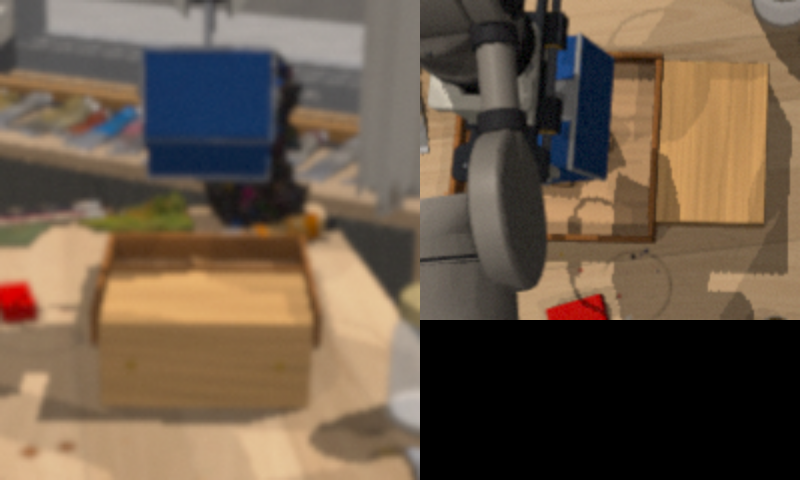

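```bash
python3 -c "
from h import *
import pickle
t,s=pickle.load(open('v0.pkl','rb'))
for n,p,z in [('book corner',(365,164),40),('book corner',(365,164),0),('putty',(372,261),6),('puttyL',(361,256),6),('tube',(342,134),14),('tubeb',(320,143),14),('vice',(399,238),20),('red',(340,285),12),('cup',(258,300),20)]: print(n,z,plane(t,[p],z)[0].round(0))
go(505,0,320,89.5)
"
```

```text
book corner 40 [ 614. -336.   40.]
book corner 0 [ 625. -347.    0.]
putty 6 [ 365. -355.    6.]
puttyL 6 [ 377. -327.    6.]
tube 14 [ 704. -284.   14.]
tubeb 14 [ 678. -223.   14.]
vice 20 [ 424. -423.   20.]
red 12 [ 303. -269.   12.]
cup 20 [264. -61.  20.]
t 17.13 pos [505.4 162.6 325.5] yaw 89.52 F [ 0.5  0.  -3.2] w 39.7
shift tool xyz [-162.6    0.9    5.5] turn 0.02 dist 162.7
```

>>> {"api": "play_rows", "payload": {"moves": [255, -4, 0, 0, 0, 255, -12, 0, 0, 0, 255, -24, -1, 0, 0, 255, -40, -2, 0, 0, 255, -60, -3, 0, 0, 255, -82, -4, 0, 0, 255, -104, -5, 0, 0, 255, -126, -6, 0, 0]}}

```text
time: 17.8
tool_pos: [498.1, 35.2, 326.3]
tcp_rot: [3.141, 0.001, 1.563]
contact_force: [0.0, -0.1, -2.5]
grip_width: 39.4
```

>>> {"api": "play_rows", "payload": {"moves": [255, -22, -1, 0, 0, 255, -44, -2, 0, 0, 255, -66, -3, 0, 0, 255, -88, -4, 0, 0, 255, -108, -5, 0, 0, 255, -126, -6, 0, 0, 255, -140, -6, 0, 0, 255, -150, -6, 0, 0]}}

```text
time: 18.47
tool_pos: [490.7, -115.0, 326.3]
tcp_rot: [-3.142, 0.001, 1.561]
contact_force: [-0.2, -0.8, -2.6]
grip_width: 39.8
```

>>> {"api": "play_rows", "payload": {"moves": [255, -8, 0, 0, 0, 255, -14, 0, 0, 0, 255, -18, 0, 0, 0, 255, -20, 0, 0, 0, 255, -20, 0, 0, 0, 255, -20, 0, 0, 0, 255, -20, 0, 0, 0]}}

```text
time: 19.05
tool_pos: [491.4, -132.0, 326.3]
tcp_rot: [3.142, -0.0, 1.564]
contact_force: [-0.3, -0.2, -3.3]
grip_width: 40.2
```

```bash
python3 -c "
from h import *
s=cap('side','s17.png');t=cap('top','t17.png')
go(490,-150,320,89.4)
for i in range(3): bot.capture('top'); print(bot.get_obs()['contact_force'])
"
```

```text
t 19.15 pos [ 491.4 -132.1  326.2] yaw 89.61 F [-0.3  0.3 -2.7] w 39.6
shift tool xyz [-17.9  -1.3   6.2] turn 0.21 dist 19.0
[-0.06174185 -0.65158951 -3.79190784]
[ 0.24969543 -0.46507212 -2.79332686]
[-0.78000276  0.40287611 -2.64380349]
```

View pics/t17.png

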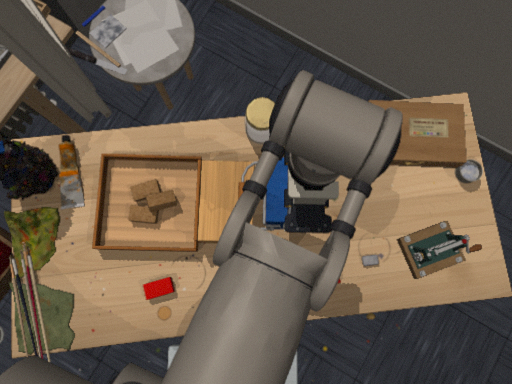

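View pics/s17.png

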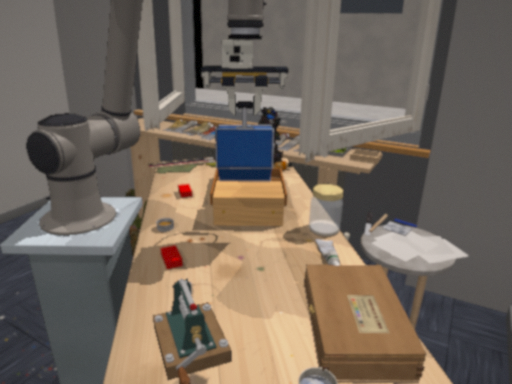

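Top view: all three cork blocks lie in the tray at (145,190), (160,201) and (143,214), and the pail hangs empty. Before setting it down I'll check the bail's overhang.

```bash
python3 -c "
from h import *
t=bot.capture('top');s=bot.capture('side')
crop(t['color'],225,140,345,240,6,'t18c.png');crop(s['color'],200,110,290,200,6,'s18c.png')
for z in (185,225): print(plane(t,[(242,185)],z))
go(505,-185,326,89.4)
"
```

```text
[[523.5462008  -19.28350921 185.        ]]
[[515.38894867 -20.3807596  225.        ]]
t 19.4 pos [ 491.3 -132.4  326.2] yaw 89.58 F [ 0.   0.  -3.6] w 40.0
shift tool xyz [-52.5  14.    0.2] turn 0.18 dist 54.4
```

View pics/t18c.png

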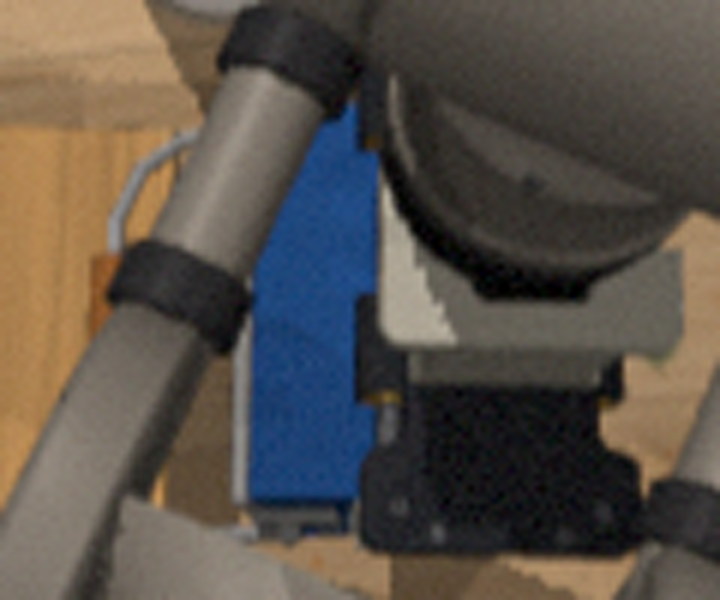

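View pics/s18c.png

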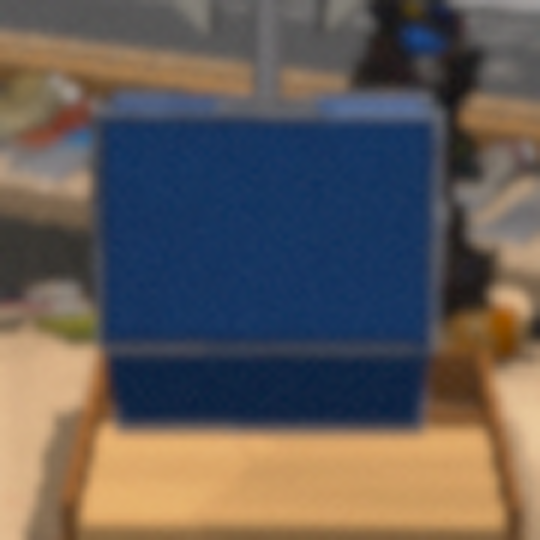

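>>> {"api": "play_rows", "payload": {"moves": [255, -6, 2, 0, 0, 255, -16, 5, 0, 0, 255, -28, 9, 0, 0, 255, -37, 12, 0, 0, 255, -42, 14, 3, 0, 255, -43, 14, 12, 0, 255, -43, 14, 26, 0, 255, -43, 14, 42, 0]}}

```text
time: 20.07
tool_pos: [505.1, -175.8, 283.3]
tcp_rot: [3.141, -0.0, 1.563]
contact_force: [-0.7, 0.8, -2.3]
grip_width: 39.9
```

>>> {"api": "play_rows", "payload": {"moves": [255, 0, 0, 16, 0, 255, 0, 0, 32, 0, 255, 0, 0, 48, 0, 255, 0, 0, 62, 0, 255, 0, 0, 74, 0, 255, 0, 0, 84, 0, 255, 0, 0, 90, 0, 255, 0, 0, 93, 0]}}

```text
time: 20.73
tool_pos: [504.6, -175.4, 190.0]
tcp_rot: [-3.14, -0.001, 1.563]
contact_force: [-0.4, -0.6, -2.9]
grip_width: 39.8
```

```bash
python3 -c "
from h import *
s=cap('side','s19.png')
crop(s['color'],150,100,350,300,2.9,'s19c.png')
go(505,-175,173,89.4)
"
```

```text
t 20.78 pos [ 504.7 -175.5  190.2] yaw 89.57 F [-0.3  0.  -3.6] w 39.7
shift tool xyz [ 0.5  0.3 17.2] turn 0.17 dist 17.2
```

View pics/s19c.png

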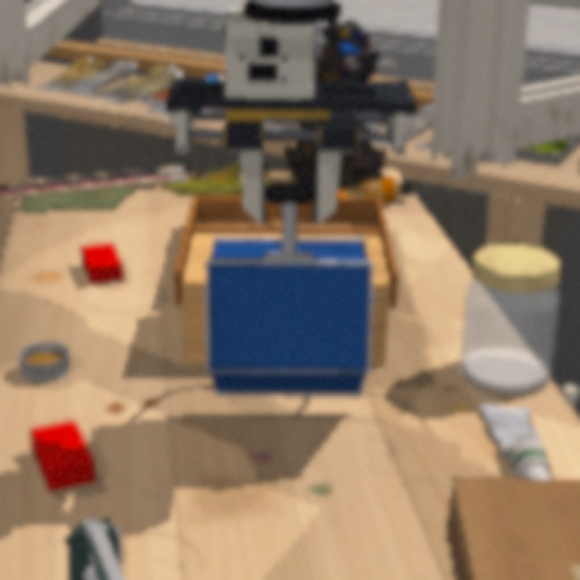

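>>> {"api": "play_rows", "payload": {"moves": [255, -3, 0, 7, 0, 255, -7, 0, 13, 0, 255, -14, 0, 17, 0, 255, -26, 0, 20, 0, 255, -44, 0, 24, 0, 255, -61, 0, 29, 0, 255, -78, 0, 36, 0, 255, -94, 0, 45, 0]}}

```text
time: 21.45
tool_pos: [504.7, -272.3, 146.8]
tcp_rot: [3.139, 0.002, 1.563]
contact_force: [-0.3, -2.0, 0.4]
grip_width: 39.9
```

```bash
python3 -c "
from h import *
s=cap('side','s20.png')
crop(s['color'],150,100,350,300,2.9,'s20c.png')
go(505,-325,97,89.4)
"
```

```text
t 21.5 pos [ 504.3 -275.1  144.9] yaw 89.45 F [ 0.8 -6.   3.1] w 39.9
shift tool xyz [-49.8   1.2  47.9] turn 0.05 dist 69.1
```

View pics/s20c.png

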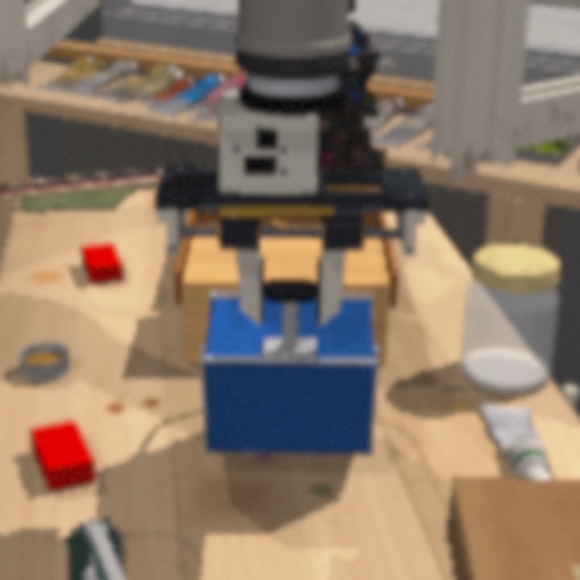

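>>> {"api": "play_rows", "payload": {"moves": [255, -18, 0, 8, 0, 255, -35, 0, 18, 0, 255, -50, 0, 30, 0, 255, -63, 0, 43, 0, 255, -75, 0, 49, 0, 255, -87, 0, 56, 0, 255, -96, 0, 63, 0, 255, -103, 0, 68, 0]}}

```text
time: 22.17
tool_pos: [503.4, -374.2, 77.8]
tcp_rot: [3.142, 0.001, 1.563]
contact_force: [-0.5, 1.0, -0.1]
grip_width: 39.9
```

```bash
python3 -c "
from h import *
s=cap('side','s21.png')
crop(s['color'],150,100,350,300,2.9,'s21c.png')
go(505,-400,0,89.4)
"
```

```text
t 22.22 pos [ 503.2 -374.9   77. ] yaw 89.51 F [-0.2 -2.3  1.6] w 40.0
shift tool xyz [-25.   2.  77.] turn 0.11 dist 81.0
```

View pics/s21c.png

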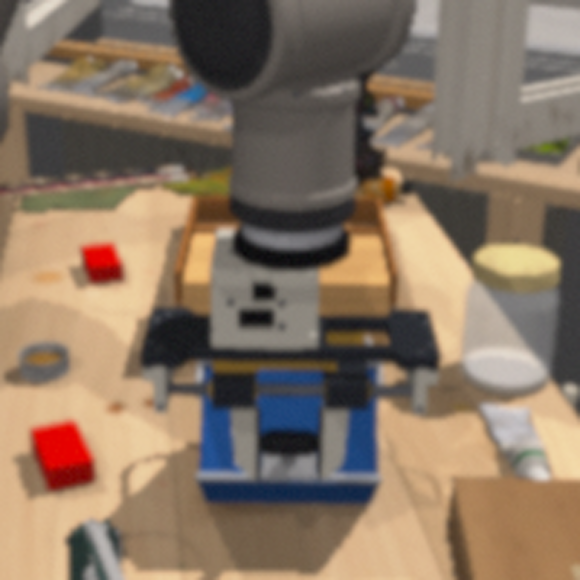

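>>> {"api": "play_rows", "payload": {"moves": [255, -3, 0, 7, 0, 255, -6, 0, 16, 0, 255, -9, 0, 26, 0, 255, -11, 0, 36, 0, 255, -13, 0, 46, 0, 255, -14, 0, 55, 0, 255, -15, 0, 62, 0, 255, -15, 0, 66, 0]}}

```text
time: 22.88
tool_pos: [502.9, -387.0, 10.6]
tcp_rot: [-3.14, -0.002, 1.563]
contact_force: [0.4, -2.7, 0.3]
grip_width: 40.0
```

```bash
python3 -c "
from h import *
s=cap('side','s22.png')
crop(s['color'],130,110,330,310,2.9,'s22c.png')
go(505,-390,-10,89.4)
"
```

```text
t 22.93 pos [ 502.7 -386.7   10.2] yaw 89.58 F [ 0.1 -0.6  0. ] w 40.1
shift tool xyz [-3.3  2.3 20.2] turn 0.18 dist 20.6
```

View pics/s22c.png

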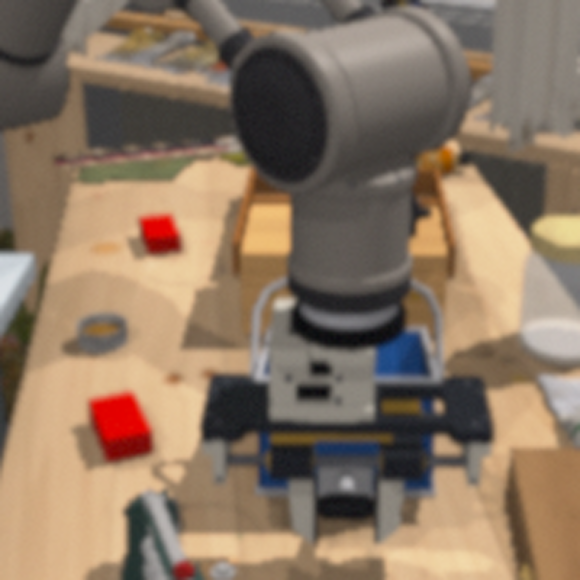

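>>> {"api": "play_rows", "payload": {"moves": [255, 0, 0, 6, 0, 255, 0, 0, 12, 0, 255, 0, 0, 18, 0, 255, 0, 0, 22, 0, 255, 0, 0, 22, 0, 255, 0, 0, 22, 0]}}

```text
time: 23.43
tool_pos: [503.2, -387.1, -10.2]
tcp_rot: [-3.141, -0.001, 1.563]
contact_force: [-0.5, 0.4, -0.7]
grip_width: 39.5
```

```bash
python3 -c "
from h import *
go(505,-390,-14,89.4)
s=bot.capture('side'); go(505,-390,-14,89.4)
crop(s['color'],170,220,270,320,6,'s23c.png')
"
```

```text
t 23.43 pos [ 503.2 -387.1  -10.2] yaw 89.57 F [-0.5  0.4 -0.7] w 39.5
shift tool xyz [-2.9  1.8  3.8] turn 0.17 dist 5.1
t 23.48 pos [ 503.2 -387.1  -10. ] yaw 89.57 F [-0.   0.4 -0.6] w 39.6
shift tool xyz [-2.9  1.8  4. ] turn 0.17 dist 5.3
```

View pics/s23c.png

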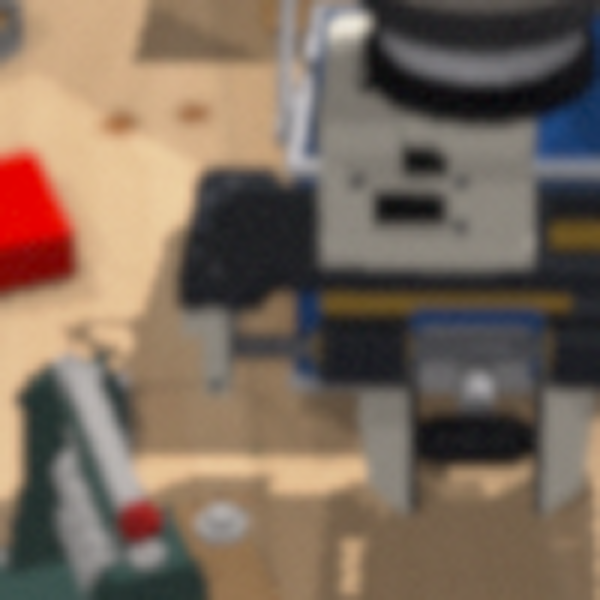

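>>> {"api": "play_rows", "payload": {"moves": [255, 0, 0, 3, 0, 255, 0, 0, 4, 0, 80, 0, 0, 4, 0, 80, 0, 0, 4, 0, 80, 0, 0, 4, 0, 80, 0, 0, 4, 0, 80, 0, 0, 4, 0, 80, 0, 0, 4, 0]}}

```text
time: 24.15
tool_pos: [506.7, -389.0, -11.1]
tcp_rot: [3.135, 0.005, 1.563]
contact_force: [6.4, 0.1, 8.3]
grip_width: 62.9
```

```bash
python3 -c "
from h import *
s=bot.capture('side'); go(490,-390,250,89.4)
crop(s['color'],170,170,290,320,4,'s24c.png')
"
```

```text
t 24.2 pos [ 506.7 -389.   -11.1] yaw 89.58 F [6.1 0.2 8.4] w 63.0
shift tool xyz [  -1.1  -16.7 -261.1] turn 0.18 dist 261.6
```

View pics/s24c.png

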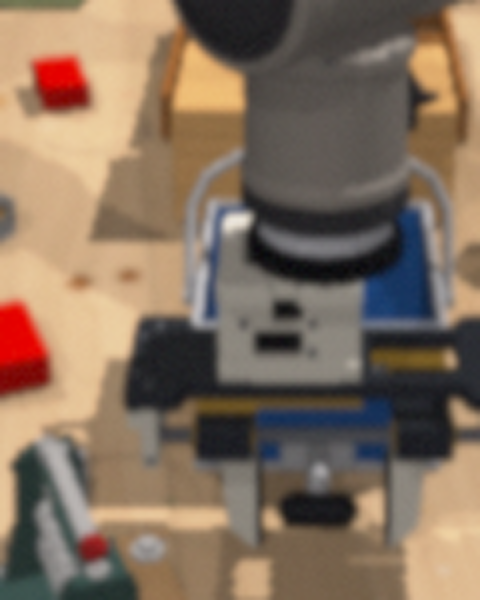

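Opening brought a light side contact of 6 N and 8 N. I'll lift straight off now.

>>> {"api": "play_rows", "payload": {"moves": [80, 0, 0, -5, 0, 80, 0, 0, -15, 0, 80, 0, 0, -30, 0, 80, 0, 0, -50, 0, 80, 0, 0, -75, 0, 80, 0, 0, -105, 0, 80, 0, 0, -135, 0, 80, 0, 0, -165, 0]}}

```text
time: 24.87
tool_pos: [502.7, -387.2, 153.0]
tcp_rot: [-3.141, -0.001, 1.563]
contact_force: [0.0, -0.4, 0.7]
grip_width: 63.0
```

```bash
python3 -c "
from h import *
s=cap('side','s25.png');go(228,-472,250,89.4)
"
```

```text
t 24.92 pos [ 505.1 -389.3  160.1] yaw 89.57 F [ 1.8 -1.1  5.6] w 63.2
shift tool xyz [ -84.7 -276.5  -89.9] turn 0.17 dist 302.8
```

View pics/s25.png

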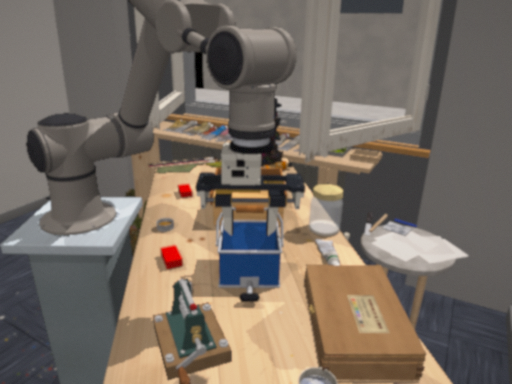

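>>> {"api": "play_rows", "payload": {"moves": [80, 0, 0, -25, 0, 80, 0, 0, -55, 0, 80, 0, 0, -85, 0, 80, -8, -25, -90, 0, 80, -16, -50, -90, 0, 80, -25, -80, -90, 0, 80, -34, -110, -90, 0, 80, -43, -140, -90, 0]}}

```text
time: 25.58
tool_pos: [361.4, -429.2, 241.4]
tcp_rot: [-3.141, -0.0, 1.564]
contact_force: [0.3, -0.1, 1.7]
grip_width: 62.8
```

>>> {"api": "play_rows", "payload": {"moves": [80, -9, -30, 0, 0, 80, -18, -60, 0, 0, 80, -28, -90, 0, 0, 80, -36, -115, 0, 0, 80, -40, -130, 0, 0, 80, -42, -136, 0, 0, 80, -42, -136, 0, 0, 80, -42, -136, 0, 0]}}

```text
time: 26.25
tool_pos: [227.1, -470.3, 241.4]
tcp_rot: [3.141, -0.0, 1.563]
contact_force: [0.1, 0.2, -0.3]
grip_width: 63.2
```

```bash
python3 -c "
from h import *
t=cap('top','t26.png');s=cap('side','s26.png');go(228,-472,250,89.4)
crop(t['color'],85,145,265,260,4.4,'t26c.png')
crop(t['color'],240,90,440,290,3,'t26d.png')
"
```

```text
t 26.35 pos [ 227.8 -470.1  241.3] yaw 89.64 F [ 0.2 -0.3 -0.4] w 63.0
shift tool xyz [-1.9  0.2 -8.7] turn 0.24 dist 8.9
```

View pics/t26.png

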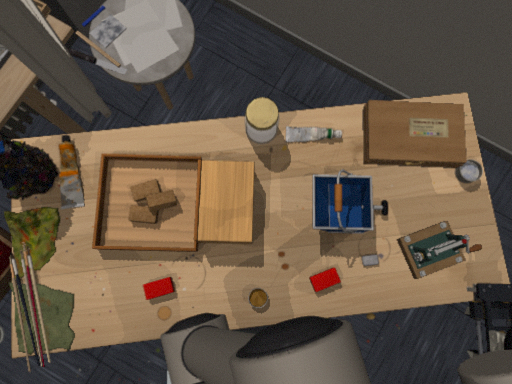

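View pics/t26c.png

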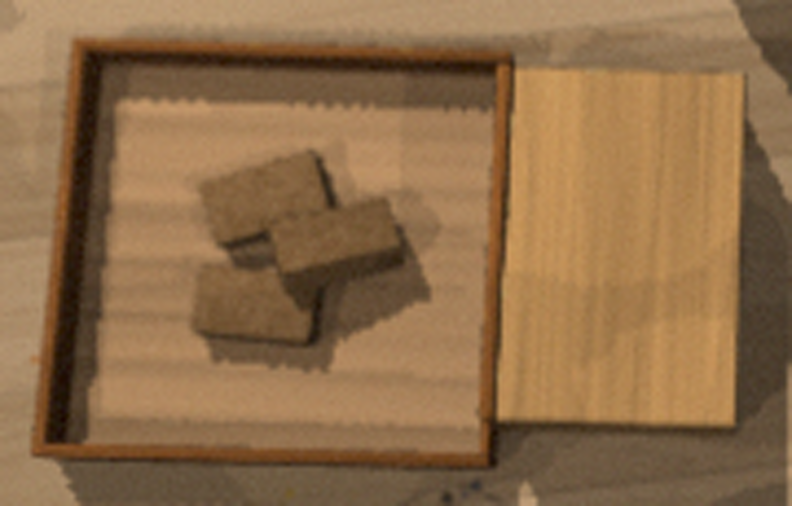

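View pics/t26d.png

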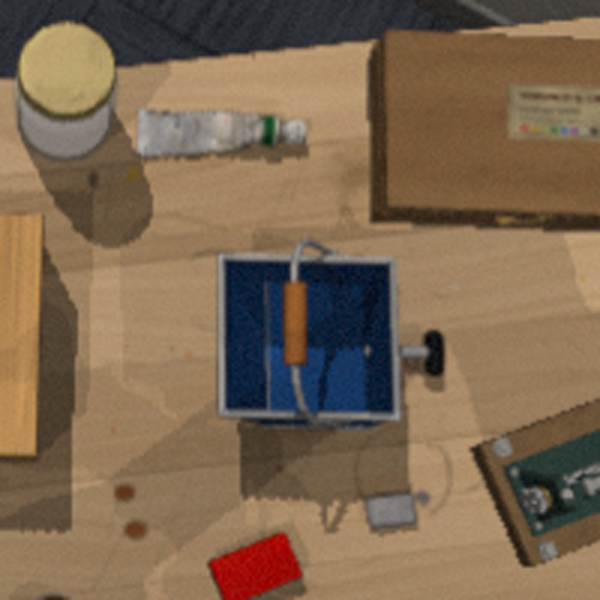

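The top view shows three blocks in the tray, the empty pail upright on bare table, and the bystanders apparently in place. I'll compare with the first picture, then hand in.

```bash
python3 -c "
from h import *
a=cv2.imread('pics/top0.png').astype(int);b=cv2.imread('pics/t26.png').astype(int)
for n,(x0,y0,x1,y1) in dict(jar=(243,95,282,145),tube=(284,124,345,146),putty=(360,252,383,270),vice=(396,220,480,280),book=(362,98,468,168),red=(308,264,343,293)).items(): print(n,np.abs(a-b)[y0:y1,x0:x1].mean().round(1))
print(np.linalg.norm(bot.get_obs()['dq']))
print(bot.close_job())
"
```

```text
jar 2.7
tube 2.5
putty 10.2
vice 4.4
book 2.8
red 10.0
0.007044021936025914
the job is handed in; nothing more can be done
None
```

```bash
python3 -c "
import cv2,numpy as np
a=cv2.imread('pics/top0.png')[230:300,300:400];b=cv2.imread('pics/t26.png')[230:300,300:400]
cv2.imwrite('pics/cmp.png',cv2.resize(np.hstack([a,b]),None,fx=3.9,fy=3.9,interpolation=cv2.INTER_CUBIC))"
```

```text
(no output)
```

View pics/cmp.png

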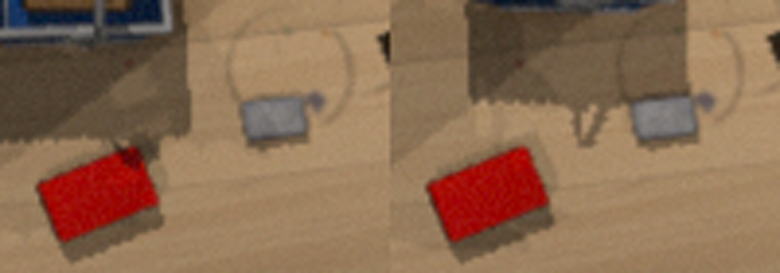

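The job is done and handed in at about 26 s of the 70 s allowed.

**What I did:**
- I carried the pail by its bail to the ledge and let go. It measured 506, 22 mm at 89.5°, against the ledge middle at 505, 22 mm and about 89.5°, with all three blocks still in it.
- I then took the foot grip, tipped the pail forward into the tray, and set it down upright and empty on the bare table, clear of the tray.

**Last checks:** the final top view shows all three cork blocks in the tray, one resting on the other two, and the pail empty. The jar and tube areas look unchanged from the first picture. The putty and red-block areas differed more, but an enlarged comparison shows only the pail's shadow has moved. The gripper is clear of everything and reads no force.

**What disagreed or went wrong:**
- **Height reading:** the gripper really stood about 39 mm higher than `tool_pos` says, so my first grasp on the bail closed on nothing above the sleeve. I measured the offset in both pictures and allowed for it from then on.
- **Light contact:** when I released the foot grip, the gripper met something with about 10 N, below the 40 N limit. I couldn't tell what it touched, and nothing appears to have moved.

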